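# Load the sample tube into the polarimeter

## Robot

A 6-joint arm with a two-finger parallel gripper is mounted at the origin on the work surface. World frame = base frame: x ahead of the robot, y to its left, z up, the work surface at z = 0. Lengths are in mm, angles in rad, forces in N, time in s.
With the tool pointing down it reaches from about 350 to 975 mm from the base axis. Payload 7.1 kg.
Tool frame: the origin (TCP) lies on the centre line of the jaws, within the pads' length; the fingertips stand 8 mm ahead of it and the grasp point (between the pads) lies 11 mm behind it; z points along the fingers, x is the direction in which the jaws open and shut, and the axes are right-handed (so a half turn about z gives the same grasp; the last joint's range is limited). The gripper opens to 88 mm and grips with 3 to 60 N. Pads are 20 mm wide; open, the fingers measure 115 mm over their backs; the gripper's body (75 mm by 178 mm) begins 61 mm behind the grasp point.
Start: joints at [-0.019, 0.423, 1.63, -0, 1.089, -0.019], TCP at [624.984, 0.026, 230.675] pointing down, gripper open.
Joint ranges: [-3, 3], [-0.9, 2.11], [0.09, 2.58], [-1.31, 4.45], [0.11, 2.69], [-2.54, 2.54]. Speed limits (rad/s): [2.39, 2.39, 3.01, 3.14, 3.14, 3.14].

## Interface

Orientations are given as a rotation vector (axis times angle).
In Python, from workcell import ctrl gives the robot as it stands.
- The arm moves only by the shell command python3 -m handwheel 'ROWS'. ROWS is JSON, a list of rows, each a list of 3 entries, a list of its own where there are three numbers: the turn, a rotation vector about the tool's x, y, z in rad, then the shift along the tool's x, y, z in mm, then the opening, from 0 (shut) to 1 (fully open). In form: [[[ax, ay, az], [tx, ty, tz], jaw], ...]. A call has exactly 10 rows; each row shifts and turns the pose as measured when the row begins, along the tool's axes as they then stand; what a row does not reach is not made up. A row lasts 1/12 s, in which the tool goes at most 41.7 mm and 7.16 degrees, less where a joint would pass 70% of its speed; a pose out of reach is approached as far as the arm can. A call with a gripper value outside its range is refused whole. The fingers move at their own pace and stop on an object; the grip force is fixed at half the most. Time passes only in rows, so rows that do not move let the fingers close, or fill a call up. It gives the time, the measured TCP pose, the force and the opening at its end, in the units of the state.
- ctrl.get_obs(): the state, without advancing time (a new reading comes with each control period).
- ctrl.get_image(name): name is "scene" or "side" or "wrist"; returns a dict with "pixels" (480x640x3 uint8, red, green, blue), "camera_matrix" (3x3 intrinsics, pixels), "rvec" (rotation vector, rad) and "tvec" (3), from world to camera coordinates, as OpenCV has them. Camera axes: x right, y down, z forward; pixel columns grow to the right and rows downward; lengths in mm; the calibration is good to about 2 mm. A picture is of the moment at which its call begins. There is no depth.
- ctrl.close_job(): hands the job in, once; it reports no verdict.
Trained networks look in a picture, given as the dict that the camera call returned (one of the last four; its "shot" number tells which), for a name from the list of things; names that differ only in an ending like _2 or _b are one class to them, and where a whole thing is asked for, a point or a joint stands for the part that bears it (a point fixed in the world has none). Each returns a list of dicts, best first, with "score" (0 to 1); they miss things now and then, are a little off and sometimes report something else, mostly with a low value. They report only what shows in the picture. A call takes as long as a camera call. They do not tell look-alikes from the thing itself.
- ctrl.look_for(picture, query): "position" ([x, y, z] in mm, in the coordinates of the camera as it stood for that picture, good to about 4 mm: the middle of the surface that is visible of it).
- ctrl.spot_point(picture, query): "position" ([x, y, z] in mm, in the coordinates of the camera as it stood for that picture, good to about 4 mm: a listed point, or the origin of a listed thing).
The state is a dict: "t": time; "qpos": joint angles; "qvel": joint speeds; "joint_torque": joint torques, N m; "ee_pos": TCP position; "orientation": TCP orientation; "ft_force": force on the tool from outside, world axes, zero at the start; "moment": the same for the moment, N m; "width": finger opening in mm.
Only numpy, scipy, OpenCV 4.12 (cv2) and the standard library are available. Lean on these libraries where they do the work, as an engineer would, in place of code of your own. Each camera call takes 0.05 s, during which the arm holds its last target.

## Task

Load the blue-capped amber sample tube into the polarimeter: bulb end towards the fixed black end plate, its plain end pushing back the brass spring bush, and bedded right down in both V-saddles so that the spring holds it against the plate. It is glass, so lower it in rather than dropping or forcing it. Then slide the cover fully shut over it, and leave the other tube and the glassware alone.

Things in the scene. Friction and masses are not known exactly. Their poses are not given: they have to be found in the camera images.
- tube_center (a point): Centre of the tube to load: amber glass 20 mm in diameter, blue round caps 30 mm in diameter and 22 mm long, 140 mm over all, about 170 g. Its x axis runs along it towards the bulb, a 27 mm bulge 22 to 44 mm from the centre; grip the plain glass between. It starts level in one of the rest's two places.
- tube_bulb_end (a point): Centre of the tube's end face at the bulb end (70 mm from tube_center along the tube's x).
- tube_plain_end (a point): Centre of the tube's end face at the other, plain end (70 mm from tube_center against the tube's x).
- spare_center (a point): Centre of the other tube, same shape and size but clear glass with black caps, in the other place of the rest, parallel to the first and 84 mm from it. To be left there.
- rest: Plywood tube rest fixed on the bench, base 146 mm (its x) by 150 mm, 10 mm thick; origin: centre of its underside. Its two places lie along its x at y = -42 and +42 mm. V-notches 14 mm wide hold the caps 59 mm either side of the middle; tube axes are 52 mm above the bench, with free space under the glass down to the base.
- polarimeter: White box, fixed, 300 mm deep (its x) by 500 mm long (its y), side x = -150 mm to the robot; origin: centre of its underside. Deck 160 mm up. Open chamber in the deck: x -135 to +5, y -98 to +98 mm, floor 88 mm up. Beside it at y = -109 and +109 mm run 11 mm high guide rails; console and keys, up to 25 mm high, at y below -120 mm.
- cradle (a point): Where tube_center lies when loaded: 138 mm above the bench, 22 mm below the deck. Axes as the polarimeter's: the tube lies along y, bulb end to +y. The caps lie in the two V-saddles. Between the saddles the glass has 38 mm free below its axis.
- saddle_bulb: Fixed aluminium V-saddle under the cap at the bulb end; origin on the seated tube's axis, 59 mm to +y of cradle, axes as the polarimeter's. It is 16 mm wide along y; its two 45 degree flanks touch the cap when the tube is bedded and reach to 2 mm below the axis, 19 mm to each side.
- saddle_plain: The same V-saddle under the cap at the plain end, origin 59 mm to -y of cradle.
- plate_face (a point): On the tube axis, on the face of the fixed black end plate, 70 mm to +y of cradle. The plate is 48 mm wide and its top 10 mm above the axis. The room from here to the free bush is 134 mm, 6 mm shorter than the tube: the plain end goes in first, low and tilted (about 14 degrees does), pushes the bush back, and the bulb end is then lowered behind the plate.
- bush_face (a point): Centre of the face of the brass spring bush, a disc 28 mm in diameter on the tube axis, 64 mm to -y of cradle when free. It moves with the bush. As it squeezes the tube endways, friction at the ends may hold the tube up off the saddles until it is pressed down from above, with some 5 to 15 N on the caps.
- bush (a joint): Travel of the spring bush towards the polarimeter's -y: 0 free, 0.006 m with the tube loaded, 0.018 m at its end stop. The spring pushes back with 4 N at 0, about 6 N at 0.006 and 10 N at 0.018.
- cover (a joint): Travel of the grey sliding cover of the chamber towards the polarimeter's -x (towards the robot): near 0 parked open at the rear, 0.140 m fully shut against its stop. It runs stiffly (about 3 N) and stays where it is left.
- cover_handle (a point): Top middle of the black pull on the cover, 193 mm above the bench: an upright rib 14 mm thick (x), 90 mm long (y), 24 mm high, in the middle of the cover plate, which is 140 mm (x) by 206 mm (y), its top 169 mm above the bench. Moves with the cover; axes as the polarimeter's.
- bottle: Blue-capped clear bottle standing on the bench, 72 mm in diameter, 170 mm high; origin under its centre. Leave alone.
- flask: Clear conical flask standing on the bench, 84 mm in diameter at the foot, 130 mm high; origin under its centre. Leave alone.
- volumetric: Amber volumetric flask standing on the bench, 68 mm in diameter, 165 mm high; origin under its centre. Leave alone.
Not all that is in view belongs to the job. There is more than one size of the part that bears tube_center; the job needs the largest.

How it is judged:
By the outcome, as a careful person would: the job done as asked, in the order asked, and still so for the second after the job is handed in, with the robot touching nothing.
It also fails if it takes over 67 s, if anything falls off the work surface, if the arm or the gripper's body presses on something with over 40 N, if the wrist force passes 120 N, or if a joint passes its speed limit or range.

## Working session

There is one attempt and no reset: what is moved stays moved. The work goes in short steps, Python scripts to look and compute and a shell command to move; the robot and the scene stay as the last step left them, time stands still between calls to the robot, and variables do not carry over. Pictures are saved under pics/ and viewed, and the job is handed in when it is done.

```bash
ls; mkdir -p pics; cat > h.py <<'E'
import numpy as np, cv2
from workcell import ctrl
def w(p,pic):
    R=cv2.Rodrigues(np.array(pic['rvec'],float))[0]
    return R.T@(np.array(p,float)-np.array(pic['tvec'],float).ravel())
def px(P,pic):
    return cv2.projectPoints(np.array([P],float),np.array(pic['rvec'],float),np.array(pic['tvec'],float),np.array(pic['camera_matrix'],float),None)[0].ravel()
def save(pic,name,crop=None,scale=1):
    im=pic['pixels'][:,:,::-1]
    if crop: x0,y0,x1,y1=crop; im=im[y0:y1,x0:x1]
    if scale!=1: im=cv2.resize(im,None,fx=scale,fy=scale,interpolation=cv2.INTER_CUBIC)
    cv2.imwrite('pics/'+name,im)
def ray(uv,pic,z):
    R=cv2.Rodrigues(np.array(pic['rvec'],float))[0];K=np.array(pic['camera_matrix'],float)
    d=R.T@np.linalg.inv(K)@np.array([uv[0],uv[1],1.]);c=-R.T@np.array(pic['tvec'],float).ravel()
    return c+d*(z-c[2])/d[2]
E
python3 - <<'E'
from h import *
o=ctrl.get_obs();print(o)
for n in ['scene','side','wrist']:
    p=ctrl.get_image(n);save(p,n+'0.png')
    print(n,p['shot'])
    for q in ['tube_center','tube_bulb_end','tube_plain_end','spare_center','rest','polarimeter','cradle','plate_face','bush_face','cover_handle','saddle_bulb','saddle_plain','bottle','flask','volumetric']:
        for d in ctrl.spot_point(p,q)[:3]: print(q,round(d['score'],2),w(d['position'],p).round(1),px(w(d['position'],p),p).round())
print(ctrl.get_obs()['t'])
E
```

```text
pics
{'t': 0.0, 'qpos': array([-1.90013857e-02,  4.23861563e-01,  1.63063949e+00, -2.02164770e-06,
        1.08860071e+00, -1.89836758e-02]), 'qvel': array([-1.09630252e-03, -1.42767528e-03,  4.39873275e-04, -3.55193315e-04,
        1.73057294e-03,  5.80067200e-05]), 'joint_torque': array([ 1.28069914e-03, -5.44622147e+01, -2.73670936e+01,  6.42951974e-02,
        2.27214623e-02, -1.51321510e-04]), 'ee_pos': array([6.24480852e+02, 3.41783713e-02, 2.29908591e+02]), 'orientation': array([-3.14156489e+00,  2.63436460e-05,  2.37010741e-03]), 'ft_force': array([ 0.35322435, -0.61155644,  0.45306474]), 'moment': array([ 0.02404189,  0.08448141, -0.02090158]), 'width': 87.94599998888563}
scene 1
tube_center 0.93 [429.6 294.   52.7] [396. 258.]
tube_center 0.82 [317.8 458.7  11. ] [472. 248.]
tube_center 0.79 [266.7 264.6  11. ] [397. 217.]
tube_bulb_end 0.66 [237.4 305.7  14.6] [415. 211.]
tube_bulb_end 0.65 [291.1 418.7  16.5] [457. 235.]
tube_bulb_end 0.58 [454.8 359.8  49.2] [423. 274.]
tube_plain_end 0.9 [401.4 228.9  52.4] [372. 243.]
tube_plain_end 0.84 [306.9 224.7  11.5] [378. 225.]
[... 1642 characters left out ...]
le_bulb 0.54 [525.4 -64.1 136.2] [372. 280.]
saddle_plain 0.68 [ 539.4 -180.3  138.6] [409. 319.]
saddle_plain 0.52 [ 663.1 -125.5  196.3] [465. 257.]
bottle 0.5 [ 662.6 -127.9  198.1] [466. 257.]
flask 0.69 [580.2 474.3   2.4] [307. 199.]
volumetric 0.63 [694.7 366.4   2. ] [364. 212.]
wrist 3
tube_center 0.69 [ 536.8 -123.5  137.1] [220. 381.]
tube_center 0.37 [ 543.7 -183.6  142.2] [231. 440.]
cradle 0.91 [ 536.2 -119.5  141.5] [217. 380.]
plate_face 0.62 [531.6 -52.8 141.6] [204. 310.]
cover_handle 0.95 [ 664.2 -125.5  195.1] [377. 439.]
saddle_plain 0.72 [ 542.9 -180.9  137.9] [232. 434.]
saddle_plain 0.37 [ 536.9 -121.6  137.3] [220. 379.]
flask 0.42 [532.8 -53.5 139.5] [206. 309.]
2.4
```

View images.

View pics/scene0.png

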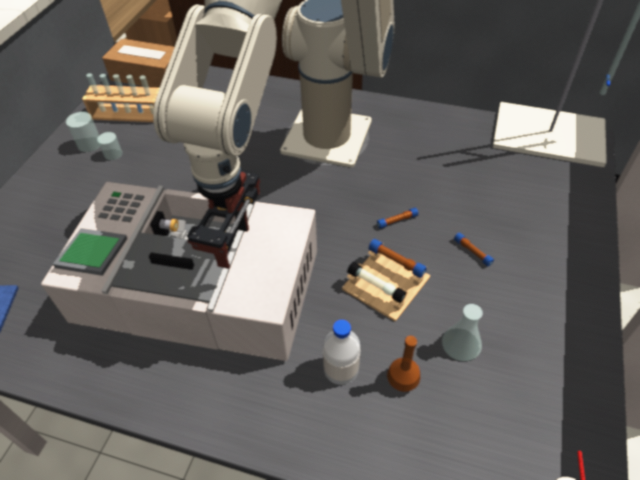

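View pics/side0.png

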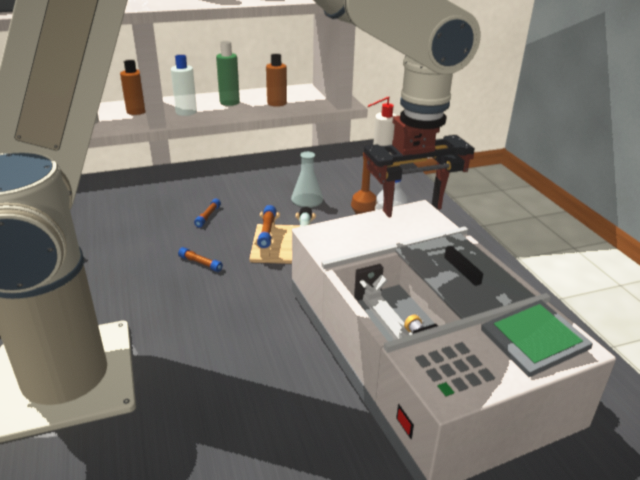

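View pics/wrist0.png

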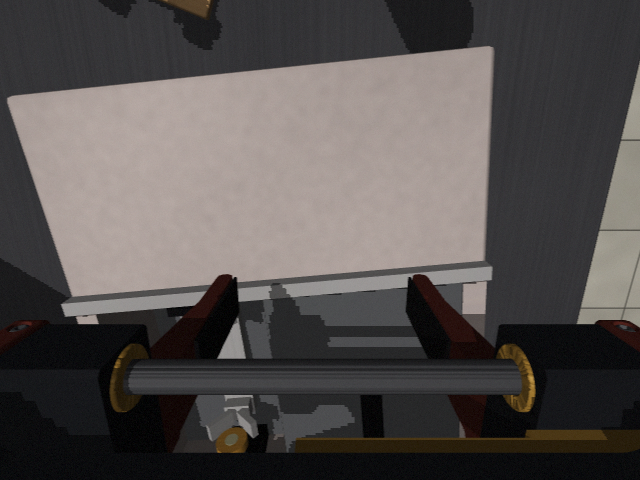

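```bash
python3 - <<'E'
import cv2
a=cv2.imread('pics/scene0.png')[190:310,330:530]
cv2.imwrite('pics/scene0c.png',cv2.resize(a,None,fx=4,fy=4,interpolation=cv2.INTER_CUBIC))
E
```

```text
(no output)
```

View pics/scene0c.png

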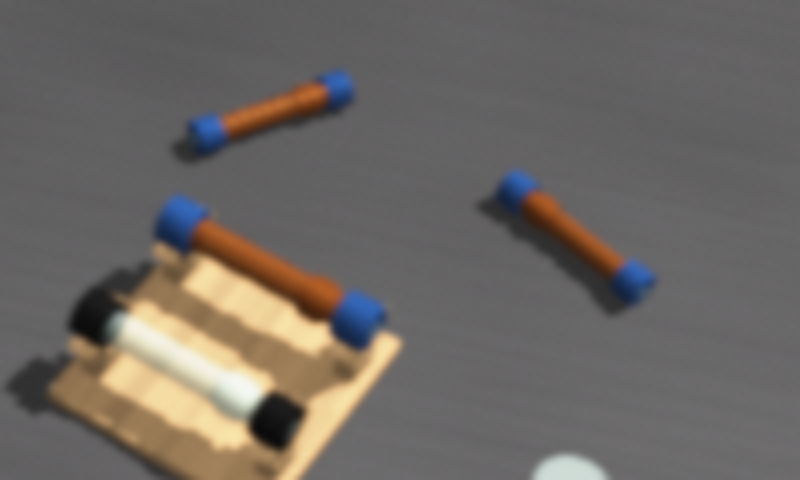

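The tube candidates in the scene picture are (396,258) in the rest, and (397,217) and (472,248) lying on the bench. The one in the rest is clearly the largest, and its neighbour is the black-capped spare. The enlarged crop confirms this, and shows the bulb at its lower-right end (423,274). I'll move over the rest for a closer look.

```bash
python3 -m handwheel '[[[0,0,0],[-19,-29,2],1],[[0,0,0],[-19,-29,2],1],[[0,0,0],[-19,-29,2],1],[[0,0,0],[-19,-29,2],1],[[0,0,0],[-19,-29,2],1],[[0,0,0],[-19,-29,2],1],[[0,0,0],[-19,-29,2],1],[[0,0,0],[-19,-29,2],1],[[0,0,0],[-19,-29,2],1],[[0,0,0],[-19,-29,2],1]]'
cat >> h.py <<'E'
def look(n,qs,name,k=1):
    p=ctrl.get_image(n);save(p,name)
    for q in qs:
        for d in ctrl.spot_point(p,q)[:k]: print(n,q,round(d['score'],2),w(d['position'],p).round(1),px(w(d['position'],p),p).round())
    return p
E
python3 - <<'E'
from h import *
look('wrist',['tube_center','tube_bulb_end','tube_plain_end','spare_center','rest'],'wrist1.png',2)
E
```

```text
t: 3.23
ee_pos: [433.1, 296.4, 210.4]
orientation: [-3.141, 0.018, -0.011]
ft_force: [0.6, 0.5, 0.3]
width: 87.8
wrist tube_center 0.93 [428.2 296.8  53.8] [315. 224.]
wrist tube_center 0.93 [274.1 265.3  11.1] [174. 244.]
wrist tube_bulb_end 0.96 [288.9 419.7  17.9] [164.  89.]
wrist tube_bulb_end 0.77 [234.5 310.6  11.8] [130. 204.]
wrist tube_plain_end 0.79 [301.8 224.3  10. ] [204. 279.]
wrist tube_plain_end 0.59 [403.7 230.8  52.2] [292. 288.]
wrist spare_center 0.89 [503.8 268.6  52.4] [394. 251.]
wrist rest 0.98 [469.8 283.7  -0.6] [354. 223.]
wrist rest 0.32 [700.  369.1  -2.4] [576. 140.]
```

View pics/wrist1.png

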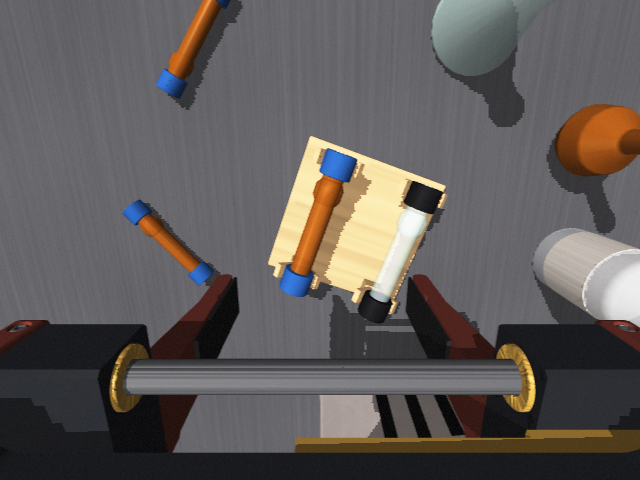

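The wrist view shows the blue-capped amber tube with caps at (338,166), the bulb end, and (297,281). The spare is to its right. I'll get the axis from the pixels.

```bash
cat > pw.py <<'E'
E
python3 - <<'E'
from h import *
p=ctrl.get_image('wrist')
im=p['pixels'].astype(int);hsv=cv2.cvtColor(p['pixels'],cv2.COLOR_RGB2HSV)
m=((hsv[...,0]>100)&(hsv[...,0]<125)&(hsv[...,1]>130)&(hsv[...,2]>60)).astype(np.uint8)
n,l,s,c=cv2.connectedComponentsWithStats(m)
for i in range(1,n):
    if s[i,4]>80: print(s[i],c[i].round(1), ray(c[i],p,56).round(1))
# amber shaft
m2=((hsv[...,0]<18)&(hsv[...,1]>170)&(hsv[...,2]>80)).astype(np.uint8); m2[:,:270]=0;m2[:,360:]=0;m2[300:]=0;m2[:150]=0
ys,xs=np.nonzero(m2)
for y0 in range(170,275,8):
    k=xs[ys==y0]
    if len(k): print(y0,k.min(),k.max(),ray(((k.min()+k.max())/2,y0),p,52).round(1))
R=cv2.Rodrigues(np.array(p['rvec']))[0];print('cam',(-R.T@np.array(p['tvec']).ravel()).round(1),ctrl.get_obs()['ee_pos'],ctrl.get_obs()['orientation'])
E
```

```text
[154  66  31  30 466] [167.6  80.8] [310.1 419.4  56. ]
[318 146  37  34 814] [335.6 163. ] [449.1 350.9  56. ]
[121 198  28  25 396] [133.8 209.5] [263.8 311.6  56. ]
[186 259  26  25 331] [199.  271.5] [316.4 249.6  56. ]
[278 262  34  33 672] [293.2 280.7] [407.5 238.5  56. ]
178 317 337 [441.5 337.4  52. ]
186 313 340 [440.9 330.2  52. ]
194 312 339 [440.  322.8  52. ]
202 311 332 [436.2 315.4  52. ]
210 308 329 [433.3 307.9  52. ]
218 306 326 [430.8 300.3  52. ]
226 303 322 [427.4 292.6  52. ]
234 300 320 [424.8 284.7  52. ]
242 297 317 [421.8 276.8  52. ]
250 294 314 [418.7 268.7  52. ]
258 292 311 [416.  260.6  52. ]
266 290 308 [413.3 252.3  52. ]
cam [435.3 373.9 365.3] [434.86677971 294.26713161 210.34696983] [ 3.14135605 -0.01969216  0.01124597]
```

```bash
cat >> h.py <<'E'
from scipy.spatial.transform import Rotation as Ro
def target(head,tilt=0.):
    # head: world heading (deg) of tool x ; tilt deg about tool x (+: tool y dips)
    return Ro.from_euler('z',head,degrees=True)*Ro.from_rotvec([np.pi,0,0])*Ro.from_rotvec([np.radians(tilt),0,0])
def delta(pos,head,tilt=0.,show=True):
    o=ctrl.get_obs();Rc=Ro.from_rotvec(o['orientation']);Rt=target(head,tilt)
    t=Rc.inv().apply(np.array(pos)-o['ee_pos']);r=(Rc.inv()*Rt).as_rotvec()
    t2=Rt.inv().apply(np.array(pos)-o['ee_pos'])
    print('pos',o['ee_pos'].round(1),'turn',r.round(4),'shift(tool now)',t.round(1),'shift(target axes)',t2.round(1),'F',o['ft_force'].round(1),'w',round(o['width'],1),'t',o['t'])
E
python3 - <<'E'
from h import *
delta([428.3,294.7,41],-20.1)
E
```

```text
pos [434.9 294.3 210.3] turn [-0.0011 -0.0071  0.3383] shift(tool now) [ -7.8  -0.4 169.3] shift(target axes) [ -6.3   1.9 169.3] F [-0.1 -0.5 -0. ] w 87.7 t 3.5833
```

```bash
python3 -m handwheel '[[[0,-0.003,0.113],[0,0,0],1],[[0,-0.002,0.113],[0,0,0],1],[[0,-0.002,0.113],[0,0,0],1],[[0,0,0],[-2,0.6,20],1],[[0,0,0],[-2,0.6,20],1],[[0,0,0],[-2,0.6,20],1],[[0,0,0],[0,0,20],1],[[0,0,0],[0,0,10],1],[[0,0,0],[0,0,0],1],[[0,0,0],[0,0,0],1]]'
python3 - <<'E'
from h import *
delta([428.3,294.7,41],-20.1)
p=look('wrist',[],'wrist2.png')
E
```

```text
t: 4.42
ee_pos: [439.5, 284.5, 119.6]
orientation: [-3.077, 0.61, -0.008]
ft_force: [-0.3, -0.3, 0.4]
width: 87.8
pos [439.5 284.5 119.6] turn [-0.0056 -0.0044 -0.0405] shift(tool now) [-14.6  -4.7  78.5] shift(target axes) [-14.   -5.7  78.6] F [-0.3 -0.3  0.4] w 87.8 t 4.4167
```

View pics/wrist2.png

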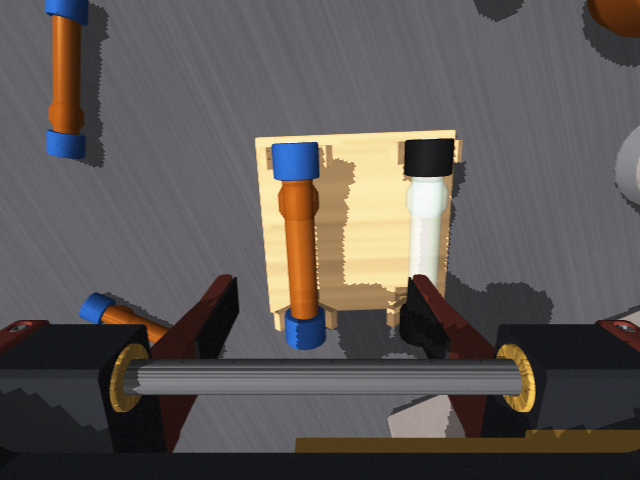

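```bash
python3 -m handwheel '[[[-0.002,-0.002,-0.014],[-4.5,-1.5,6],1],[[-0.002,-0.002,-0.014],[-4.5,-1.5,6],1],[[-0.002,-0.002,-0.014],[-4.5,-1.5,6],1],[[0,0,0],[0,0,3],1],[[0,0,0],[0,0,0],1],[[0,0,0],[0,0,0],1],[[0,0,0],[0,0,0],1],[[0,0,0],[0,0,0],1],[[0,0,0],[0,0,0],1],[[0,0,0],[0,0,0],1]]'
python3 - <<'E'
from h import *
delta([428.3,294.7,41],-20.1)
p=look('wrist',['tube_center','tube_bulb_end'],'wrist3.png')
hsv=cv2.cvtColor(p['pixels'],cv2.COLOR_RGB2HSV)
m2=((hsv[...,0]<18)&(hsv[...,1]>170)&(hsv[...,2]>60)).astype(np.uint8); m2[:,:260]=0;m2[:,380:]=0;m2[350:]=0;m2[:120]=0
ys,xs=np.nonzero(m2)
for y0 in range(150,350,12):
    k=xs[ys==y0]
    if len(k): print(y0,k.min(),k.max(),ray(((k.min()+k.max())/2,y0),p,52).round(1))
m=((hsv[...,0]>100)&(hsv[...,0]<125)&(hsv[...,1]>130)&(hsv[...,2]>60)).astype(np.uint8)
n,l,s,c=cv2.connectedComponentsWithStats(m)
for i in range(1,n):
    if s[i,4]>80: print(s[i],c[i].round(1), ray(c[i],p,56).round(1))
E
```

```text
t: 5.3
ee_pos: [430.0, 296.5, 100.6]
orientation: [-3.091, 0.537, -0.005]
ft_force: [-0.4, -0.1, 0.4]
width: 87.8
pos [430.  296.5 100.6] turn [-0.0048 -0.0023  0.0068] shift(tool now) [-1.1  2.6 59.5] shift(target axes) [-0.9  2.3 59.6] F [-0.4 -0.1  0.4] w 87.8 t 5.3
wrist tube_center 0.98 [270.7 265.5  11.7] [151. 344.]
wrist tube_bulb_end 0.9 [290.3 420.   16.4] [ 66. 153.]
198 305 337 [444.8 338.2  52. ]
210 300 341 [442.  331.4  52. ]
222 300 341 [439.5 324.3  52. ]
234 304 337 [436.9 317.2  52. ]
246 306 335 [434.2 309.8  52. ]
258 306 335 [431.5 302.3  52. ]
270 306 335 [428.8 294.7  52. ]
282 305 335 [425.7 287.   52. ]
294 306 334 [422.8 279.   52. ]
306 306 334 [419.8 270.8  52. ]
318 306 334 [416.8 262.5  52. ]
330 306 333 [413.4 254.1  52. ]
342 311 328 [410.3 245.4  52. ]
[ 56   0  37  12 234] [77.9  3.4] [362.8 473.9  56. ]
[ 50 127  40  33 891] [ 66.5 143.5] [320.7 416.3  56. ]
[ 297  156   50   42 1975] [321.1 176.1] [449.4 350.8  56. ]
[ 76 302  35  23 504] [ 92.7 314.6] [279.1 317.2  56. ]
[299 330  42  29 740] [319.4 349. ] [409.3 242.7  56. ]
```

View pics/wrist3.png

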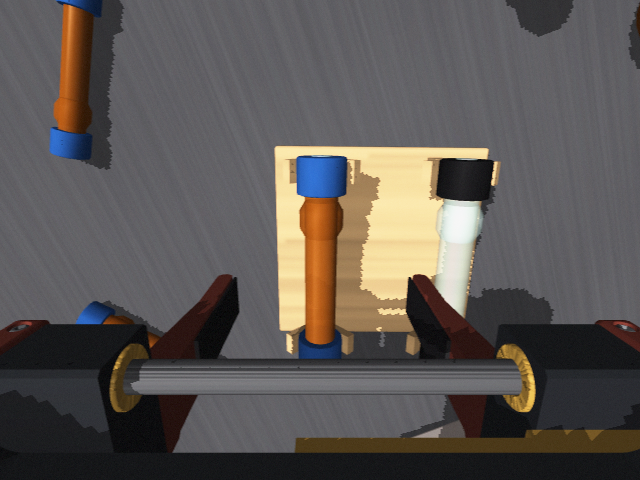

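```bash
python3 -m handwheel '[[[-0.002,-0.001,0.003],[-0.2,0.4,10],1],[[-0.002,-0.001,0.003],[-0.2,0.4,10],1],[[0,0,0],[-0.2,0.4,10],1],[[0,0,0],[0,0,10],1],[[0,0,0],[0,0,10],1],[[0,0,0],[0,0,6],1],[[0,0,0],[0,0,3],1],[[0,0,0],[0,0,0],1],[[0,0,0],[0,0,0],1],[[0,0,0],[0,0,0],1]]'
python3 - <<'E'
from h import *
delta([429,295.5,41],-20.1)
p=look('side',[],'side4.png')
E
```

```text
t: 6.28
ee_pos: [427.8, 294.6, 33.0]
orientation: [3.091, -0.548, -0.004]
ft_force: [-0.1, 0.4, -0.5]
width: 87.6
pos [427.8 294.6  33. ] turn [ 0.0027  0.0022 -0.0003] shift(tool now) [ 0.8 -1.2 -8. ] shift(target axes) [ 0.8 -1.2 -8. ] F [-0.1  0.4 -0.5] w 87.6 t 6.2833
```

View pics/side4.png

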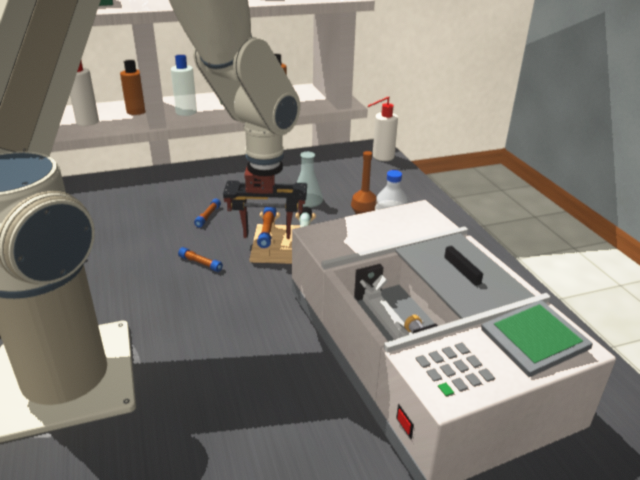

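```bash
python3 -m handwheel '[[[0,0,0],[0.4,-0.6,-3],1],[[0,0,0],[0.2,-0.3,-2.5],1],[[0,0,0],[0,0,-1],1],[[0,0,0],[0,0,0],1],[[0,0,0],[0,0,0],0.5],[[0,0,0],[0,0,0],0.15],[[0,0,0],[0,0,0],0.15],[[0,0,0],[0,0,0],0.1],[[0,0,0],[0,0,0],0.1],[[0,0,0],[0,0,0],0.1]]'
python3 - <<'E'
from h import *
delta([429,295.5,41],-20.1)
E
```

```text
t: 7.17
ee_pos: [430.3, 296.3, 42.7]
orientation: [-3.092, 0.549, -0.001]
ft_force: [-0.6, -0.3, 0.1]
width: 51.4
pos [430.3 296.3  42.7] turn [-0.0013 -0.0007 -0.0003] shift(tool now) [-1.   1.2  1.7] shift(target axes) [-1.   1.2  1.7] F [-0.6 -0.3  0.1] w 51.4 t 7.1667
```

```bash
python3 -m handwheel '[[[0,0,0],[-0.4,0.3,0.6],0],[[0,0,0],[-0.2,0,0.3],0],[[0,0,0],[0,0,0],0],[[0,0,0],[0,0,0],0],[[0,0,0],[0,0,0],0],[[0,0,0],[0,0,0],0],[[0,0,0],[0,0,0],0],[[0,0,0],[0,0,0],0],[[0,0,0],[0,0,0],0],[[0,0,0],[0,0,0],0]]'
python3 - <<'E'
from h import *
delta([429,295.5,41],-20.1)
E
```

```text
t: 8.0
ee_pos: [428.8, 296.2, 41.4]
orientation: [-3.093, 0.549, 0.001]
ft_force: [-0.8, 0.7, -0.2]
width: 19.1
pos [428.8 296.2  41.4] turn [-0.0004  0.0005 -0.0008] shift(tool now) [0.4 0.6 0.4] shift(target axes) [0.4 0.6 0.4] F [-0.8  0.7 -0.2] w 19.1 t 8.0
```

```bash
python3 -m handwheel '[[[0,0,0],[0,0,-5],0],[[0,0,0],[0,0,-12],0],[[0,0,0],[0,0,-20],0],[[0,0,0],[0,0,-25],0],[[0,0,0],[0,0,-25],0],[[0,0,0],[0,0,-25],0],[[0,0,0],[0,0,-25],0],[[0,0,0],[0,0,-20],0],[[0,0,0],[0,0,-10],0],[[0,0,0],[0,0,0],0]]'
python3 - <<'E'
from h import *
delta([528,-105,240],4.5)
look('wrist',['tube_center','tube_bulb_end'],'wrist5.png')
E
```

```text
t: 8.83
ee_pos: [427.3, 294.3, 221.8]
orientation: [3.092, -0.548, -0.002]
ft_force: [1.5, 0.8, -1.9]
width: 19.6
pos [427.3 294.3 221.8] turn [ 0.0018  0.0016 -0.4296] shift(tool now) [231.8 340.4 -17.8] shift(target axes) [ 69.  406.  -18.2] F [ 1.5  0.8 -1.9] w 19.6 t 8.8333
wrist tube_center 0.97 [271.5 266.1   9.9] [205. 279.]
wrist tube_bulb_end 0.96 [288.2 419.3  16.9] [151. 146.]
```

View pics/wrist5.png

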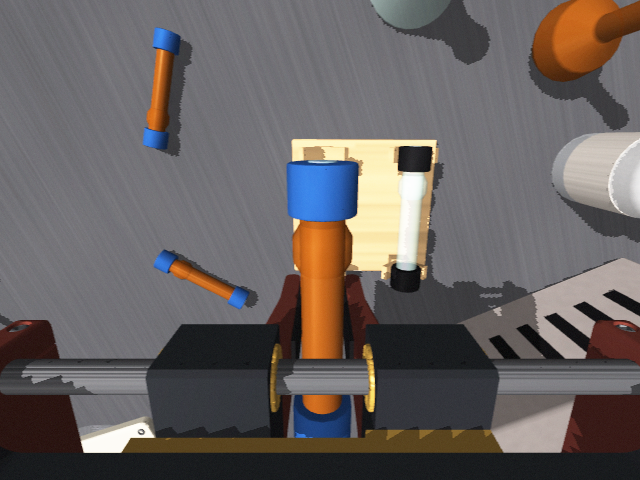

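```bash
python3 -m handwheel '[[[0,0,-0.1],[0,0,-3],0],[[0,0,-0.1],[0,0,-3],0],[[0,0,-0.1],[0,0,-3],0],[[0,0,-0.08],[0,10,-3],0],[[0,0,0],[0,20,-3],0],[[0,0,0],[0,30,-3],0],[[0,0,0],[0,35,-3],0],[[0,0,0],[0,35,-3],0],[[0,0,0],[0,35,0],0],[[0,0,0],[0,35,0],0]]'
python3 - <<'E'
from h import *
delta([450,-130,260],4.5)
E
```

```text
t: 9.82
ee_pos: [427.2, 88.3, 231.5]
orientation: [3.126, 0.093, -0.047]
ft_force: [0.0, -0.5, -2.9]
width: 19.0
pos [427.2  88.3 231.5] turn [ 0.013   0.0309 -0.0193] shift(tool now) [  9.  219.6 -25.9] shift(target axes) [  5.6 219.4 -28.5] F [ 0.  -0.5 -2.9] w 19.0 t 9.8167
```

```bash
python3 -m handwheel '[[[0.003,0.007,-0.005],[1,28,-5],0],[[0.003,0.007,-0.005],[1,28,-5],0],[[0.003,0.007,-0.005],[1,28,-5],0],[[0.003,0.007,0],[1,28,-4],0],[[0,0,0],[1,28,-4],0],[[0,0,0],[1,25,-2],0],[[0,0,0],[0,16,0],0],[[0,0,0],[0,8,0],0],[[0,0,0],[0,0,0],0],[[0,0,0],[0,0,0],0]]'
python3 - <<'E'
from h import *
delta([450,-130,260],4.5)
look('wrist',['cradle','plate_face','bush_face','saddle_bulb','saddle_plain','cover_handle'],'wrist6.png')
E
```

```text
t: 10.65
ee_pos: [437.0, -114.2, 245.9]
orientation: [-3.138, -0.106, 0.044]
ft_force: [-0.2, -0.8, -2.3]
width: 19.3
pos [ 437.  -114.2  245.9] turn [-0.003   0.0278 -0.011 ] shift(tool now) [ 11.5  16.7 -14.5] shift(target axes) [ 11.7  16.8 -14.1] F [-0.2 -0.8 -2.3] w 19.3 t 10.65
wrist cradle 0.62 [ 537.4 -122.5  140.6] [449. 260.]
wrist plate_face 0.91 [533.  -52.6 138.6] [459. 170.]
wrist bush_face 0.68 [ 534.9 -122.8  138.7] [445. 259.]
wrist saddle_bulb 0.95 [529.9 -63.1 134.8] [450. 184.]
wrist saddle_plain 0.96 [ 541.3 -182.   139.3] [441. 325.]
wrist cover_handle 0.43 [ 443.  -183.6  256.9] [323. 431.]
```

View pics/wrist6.png

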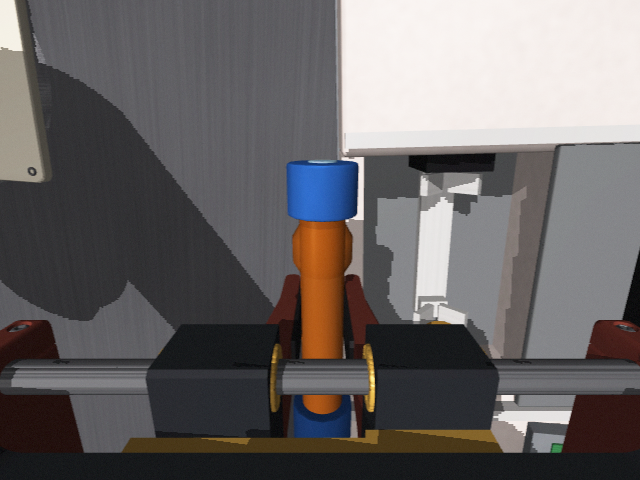

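```bash
python3 - <<'E'
import cv2
a=cv2.imread('pics/wrist6.png')[120:340,340:600]
cv2.imwrite('pics/w6c.png',cv2.resize(a,None,fx=3,fy=2.7,interpolation=cv2.INTER_CUBIC))
E
```

```text
(no output)
```

View pics/w6c.png

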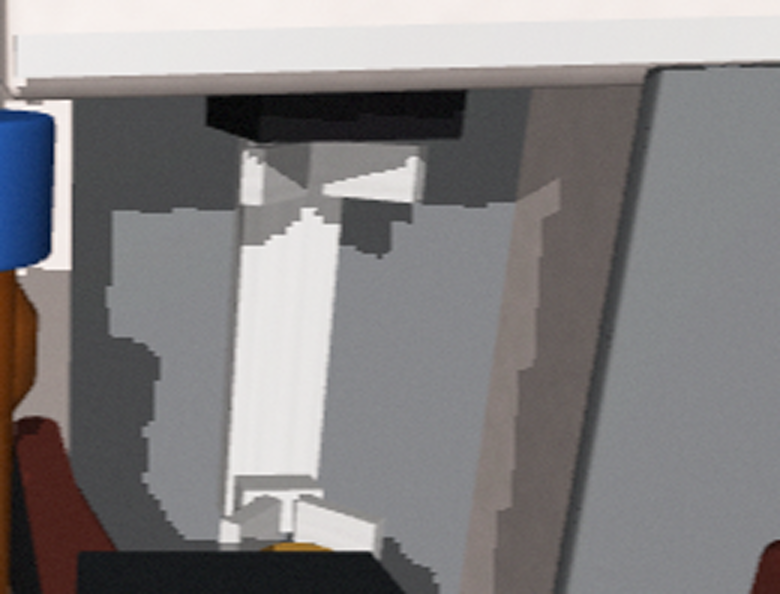

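```bash
python3 - <<'E'
from h import *
# rebuild same camera pose (arm is holding; take fresh frame)
p=ctrl.get_image('wrist')
def r(c,z):
    uv=(340+c[0]/3,120+c[1]/2.7);q=ray(uv,p,z);print(c,z,q.round(1));return q
print('plate top near edge');a=r((262,142),148);b=r((460,137),148);print(np.linalg.norm(a-b),(a+b)/2)
print('saddle bulb');a=r((243,205),136);b=r((414,203),136);print(np.linalg.norm(a-b),(a+b)/2);a=r((244,147),136);b=r((424,150),136);print(np.linalg.norm(a-b),(a+b)/2)
print('saddle plain');a=r((222,517),136);b=r((381,522),136);print(np.linalg.norm(a-b),(a+b)/2)
print('cover left edge z169');a=r((648,72),169);b=r((556,590),169);d=b-a;print(np.degrees(np.arctan2(-d[1],-d[0])))
print('deck lip z160/171');a=r((20,90),160);b=r((640,70),160);d=b-a;print(np.degrees(np.arctan2(d[1],d[0])))
a=r((20,37),171);b=r((780,18),171);d=b-a;print(np.degrees(np.arctan2(d[1],d[0])))
E
```

```text
plate top near edge
(262, 142) 148 [508.6 -54.5 148. ]
(460, 137) 148 [555.7 -49.8 148. ]
47.287461607245696 [532.1302567  -52.15618627 148.        ]
saddle bulb
(243, 205) 136 [509.9 -73.6 136. ]
(414, 203) 136 [553.5 -69.8 136. ]
43.74347203007496 [531.69751655 -71.65613422 136.        ]
(244, 147) 136 [507.7 -57.2 136. ]
(424, 150) 136 [553.  -54.7 136. ]
45.419097679264866 [530.34616387 -55.94938269 136.        ]
saddle plain
(222, 517) 136 [ 519.  -173.2  136. ]
(381, 522) 136 [ 564.3 -171.2  136. ]
45.30768996542587 [ 541.67369009 -172.2057163   136.        ]
cover left edge z169
(648, 72) 169 [582.6 -30.5 169. ]
(556, 590) 169 [ 596.6 -171.8  169. ]
95.6353776810881
deck lip z160/171
(20, 90) 160 [448.3 -44.6 160. ]
(640, 70) 160 [586.4 -30.  160. ]
6.033724353020628
(20, 37) 171 [446.7 -31.9 171. ]
(780, 18) 171 [605.4 -16.6 171. ]
5.480590538858052
```

```bash
python3 - <<'E'
from h import *
p=ctrl.get_image('wrist');o=ctrl.get_obs();R=Ro.from_rotvec(o['orientation'])
hsv=cv2.cvtColor(p['pixels'],cv2.COLOR_RGB2HSV)
m=((hsv[...,0]>100)&(hsv[...,0]<125)&(hsv[...,1]>130)&(hsv[...,2]>60))
v=np.nonzero(m[:300,322])[0];print(v.min(),v.max());v0,v1=v.min(),v.max()
Rc=cv2.Rodrigues(np.array(p['rvec']))[0];K=p['camera_matrix'];c=-Rc.T@np.array(p['tvec']).ravel()
ct=R.inv().apply(c-o['ee_pos']);print('cam in tool',ct.round(1))
for vv in (v0,v1+1):
    d=R.inv().apply(Rc.T@np.linalg.inv(K)@np.array([322,vv,1.]))
    for g in (-22,-26,-30):
        s=(g-ct[2])/d[2];print(vv,g,(ct+s*d).round(1))
for vv in (240,300):
  k=[np.nonzero(((hsv[...,0]<18)&(hsv[...,1]>170))[vv,270:380])[0]+270][0];print(vv,k.min(),k.max())
delta([450,-130,260],5.6)
E
```

```text
163 221
cam in tool [   0.8  -79.4 -155. ]
163 -22 [  0.7 -69.7 -22. ]
163 -26 [  0.7 -70.  -26. ]
163 -30 [  0.7 -70.2 -30. ]
222 -22 [  0.7 -46.5 -22. ]
222 -26 [  0.7 -47.5 -26. ]
222 -30 [  0.7 -48.5 -30. ]
240 293 351
300 293 363
pos [ 437.8 -113.9  247. ] turn [-0.0021  0.0255 -0.0282] shift(tool now) [ 10.8  16.9 -13.3] shift(target axes) [ 10.6  17.2 -13. ] F [ 0.2 -0.5 -2.4] w 19.5 t 11.1
```

```bash
cat >> h.py <<'E'
CR=np.array([537.5,-122.,138.]);HD=5.6
def go(rx,ry,rz,tilt=0.):
    a=np.radians(HD);ex=np.array([np.cos(a),np.sin(a),0]);ey=np.array([-np.sin(a),np.cos(a),0])
    C=CR+rx*ex+ry*ey+np.array([0,0,rz]);T=target(HD,tilt)
    delta(C+T.apply([0,0,11]),HD,tilt)
    o=ctrl.get_obs();Rc=Ro.from_rotvec(o['orientation']);c=o['ee_pos']-Rc.apply([0,0,11])-CR
    r=target(HD).inv()*Rc
    print('rel now',[round(float(v),1) for v in (c@ex,c@ey,c[2])],'rot(tool)',r.as_rotvec(degrees=True).round(2),'F(pol)',[round(float(o['ft_force']@v),1) for v in (ex,ey)],round(o['ft_force'][2],1))
E
python3 - <<'E'
from h import *
go(0,12,95,0)
E
```

```text
pos [ 437.8 -113.9  247. ] turn [-0.0021  0.0255 -0.0282] shift(tool now) [99.2  3.  22.5] shift(target axes) [98.5  5.8 25. ] F [ 0.2 -0.5 -2.4] w 19.5 t 11.1
rel now [-98.2, 17.7, 120.0] rot(tool) [ 0.12 -1.46  1.62] F(pol) [0.1, -0.5] -2.4
```

```bash
python3 -m handwheel '[[[0,0.009,-0.01],[10,0.5,0],0],[[0,0.009,-0.01],[16,0.7,1],0],[[0,0.006,-0.008],[16,0.7,3],0],[[0,0,0],[16,0.7,4],0],[[0,0,0],[16,0.7,4],0],[[0,0,0],[10,0.5,3],0],[[0,0,0],[5,0,2],0],[[0,0,0],[0,0,0],0],[[0,0,0],[0,0,0],0],[[0,0,0],[0,0,0],0]]'
python3 - <<'E'
from h import *
go(0,12,60,14)
E
```

```text
t: 11.93
ee_pos: [539.1, -108.1, 226.9]
orientation: [-3.135, -0.163, -0.007]
ft_force: [0.4, 0.8, -2.2]
width: 18.5
pos [ 539.1 -108.1  226.9] turn [ 0.2425 -0.0039  0.0068] shift(tool now) [-3.2 -0.9 39.5] shift(target axes) [-3.   8.6 38.6] F [ 0.4  0.8 -2.2] w 18.5 t 11.9333
rel now [2.9, 13.7, 99.9] rot(tool) [ 0.11  0.27 -0.36] F(pol) [0.5, 0.8] -2.2
```

```bash
python3 -m handwheel '[[[0.03,0,0.002],[-0.6,0,2],0],[[0.04,0,0.002],[-0.6,0,4],0],[[0.045,0,0.002],[-0.6,0,5],0],[[0.045,0,0],[-0.6,0,6],0],[[0.04,0,0],[0,0,5],0],[[0.025,0,0],[0,0,4],0],[[0.01,0,0],[0,0,2],0],[[0,0,0],[0,0,0],0],[[0,0,0],[0,0,0],0],[[0,0,0],[0,0,0],0]]'
python3 - <<'E'
from h import *
go(0,12,40,14)
look('wrist',[],'wrist7.png')
look('side',[],'side7.png')
E
```

```text
t: 12.77
ee_pos: [532.3, -104.9, 201.3]
orientation: [-2.893, -0.143, 0.007]
ft_force: [-0.3, -0.1, -1.6]
width: 19.2
pos [ 532.3 -104.9  201.3] turn [-0.0007 -0.0067  0.0017] shift(tool now) [ 3.3 11.  32.3] shift(target axes) [ 3.5 11.  32.3] F [-0.3 -0.1 -1.6] w 19.2 t 12.7667
rel now [-3.6, 14.8, 74.0] rot(tool) [14.04  0.39 -0.05] F(pol) [-0.4, -0.1] -1.6
```

View pics/wrist7.png

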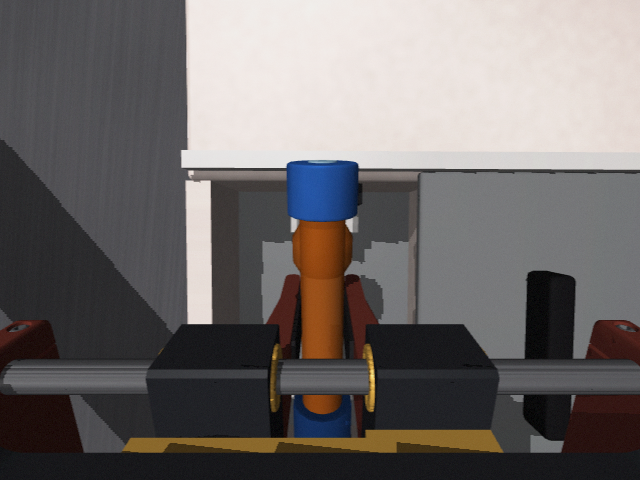

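View pics/side7.png

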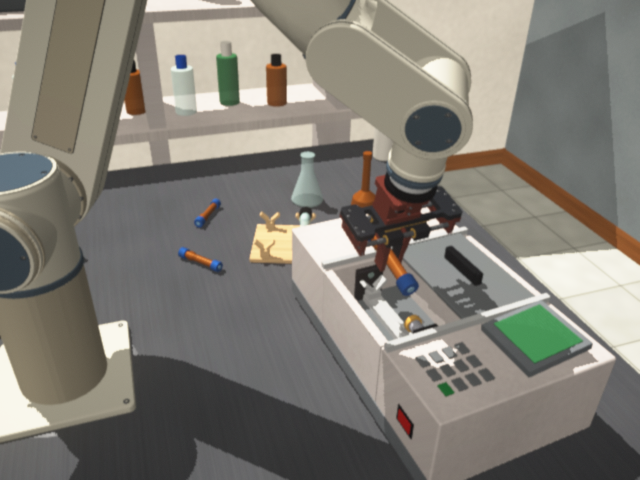

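```bash
python3 -m handwheel '[[[0,-0.003,0],[0.8,1,3],0],[[0,-0.003,0],[0.8,2,6],0],[[0,0,0],[0.8,3,8],0],[[0,0,0],[0.6,2.5,7],0],[[0,0,0],[0,1.5,5],0],[[0,0,0],[0,0.8,2.5],0],[[0,0,0],[0,0,1],0],[[0,0,0],[0,0,0],0],[[0,0,0],[0,0,0],0],[[0,0,0],[0,0,0],0]]'
python3 - <<'E'
from h import *
go(0,12,21,14)
look('side',[],'side8.png')
p=ctrl.get_image('side');save(p,'side8c.png',(330,200,490,350),4)
E
```

```text
t: 13.7
ee_pos: [536.1, -106.3, 163.1]
orientation: [-2.894, -0.147, 0.018]
ft_force: [0.4, 1.0, -2.6]
width: 19.4
pos [ 536.1 -106.3  163.1] turn [-0.0003  0.0008  0.0036] shift(tool now) [-0.2  4.6 14.1] shift(target axes) [-0.2  4.6 14.1] F [ 0.4  1.  -2.6] w 19.4 t 13.7
rel now [0.2, 13.1, 35.8] rot(tool) [14.02 -0.02 -0.21] F(pol) [0.5, 1.0] -2.6
```

View pics/side8c.png

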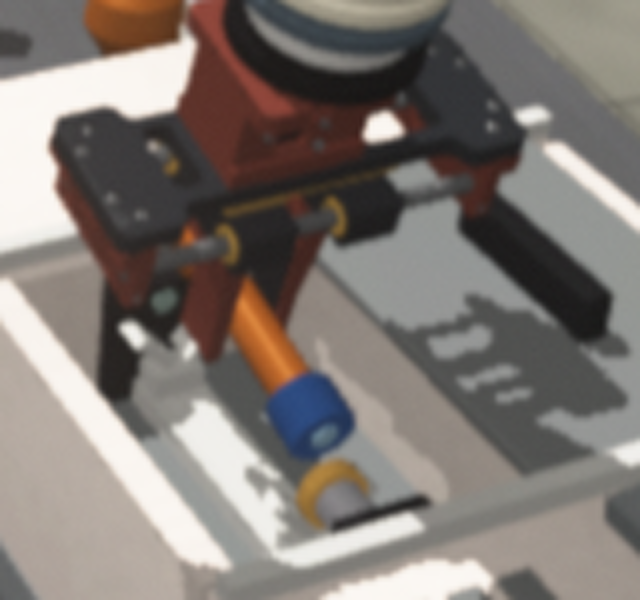

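```bash
python3 -m handwheel '[[[0,0,0],[0,1,2.5],0],[[0,0,0],[0,1,3.5],0],[[0,0,0],[0,1,3.5],0],[[0,0,0],[0,0.8,2],0],[[0,0,0],[0,0.4,1],0],[[0,0,0],[0,0,0],0],[[0,0,0],[0,0,0],0],[[0,0,0],[0,0,0],0],[[0,0,0],[0,0,0],0],[[0,0,0],[0,0,0],0]]'
python3 - <<'E'
from h import *
go(0,-3,19.5,14)
p=ctrl.get_image('side');save(p,'side9c.png',(330,200,490,350),4)
E
```

```text
t: 14.63
ee_pos: [536.7, -107.7, 149.4]
orientation: [-2.894, -0.147, 0.016]
ft_force: [0.9, 0.2, -1.1]
width: 19.3
pos [ 536.7 -107.7  149.4] turn [ 0.0004 -0.0007  0.0039] shift(tool now) [-0.7 14.8 -1.1] shift(target axes) [-0.6 14.8 -1.1] F [ 0.9  0.2 -1.1] w 19.3 t 14.6333
rel now [0.6, 11.6, 22.0] rot(tool) [13.98  0.07 -0.22] F(pol) [0.9, 0.2] -1.1
```

View pics/side9c.png

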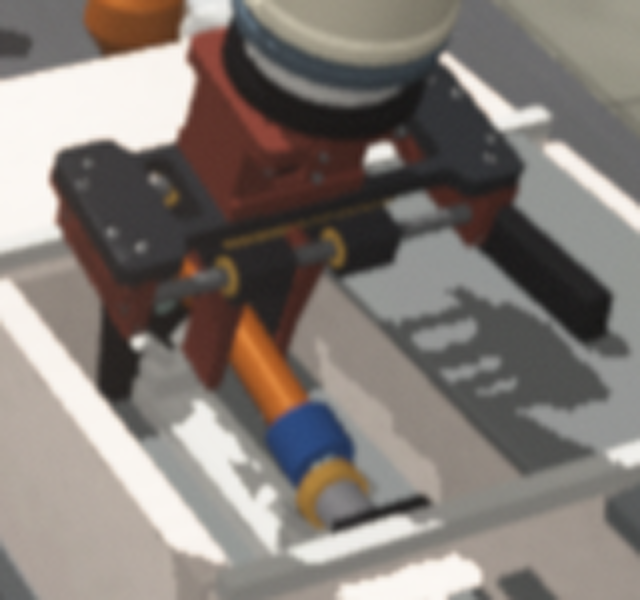

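```bash
python3 -m handwheel '[[[0,0,0],[-0.3,0.5,0.7],0],[[0,0,0],[-0.3,1,0.8],0],[[0,0,0],[0,1.5,0],0],[[0,0,0],[0,2,-0.4],0],[[0,0,0],[0,2,-0.5],0],[[0,0,0],[0,2,-0.5],0],[[0,0,0],[0,1,-0.2],0],[[0,0,0],[0,0.5,0],0],[[0,0,0],[0,0,0],0],[[0,0,0],[0,0,0],0]]'
python3 - <<'E'
from h import *
go(0,-3,19,14)
E
```

```text
t: 15.52
ee_pos: [536.8, -115.6, 147.2]
orientation: [-2.887, -0.146, 0.018]
ft_force: [0.2, 5.4, -1.5]
width: 19.1
pos [ 536.8 -115.6  147.2] turn [-0.0064  0.0003  0.0034] shift(tool now) [ 0.   6.8 -0.8] shift(target axes) [ 0.   6.8 -0.8] F [ 0.2  5.4 -1.5] w 19.1 t 15.5167
rel now [-0.0, 3.7, 19.9] rot(tool) [ 1.437e+01  1.000e-02 -2.000e-01] F(pol) [0.7, 5.4] -1.5
```

```bash
python3 -m handwheel '[[[0,0,0],[0,1,-0.1],0],[[0,0,0],[0,1.5,-0.2],0],[[0,0,0],[0,1.5,-0.2],0],[[0,0,0],[0,1.5,-0.2],0],[[0,0,0],[0,1.5,-0.2],0],[[0,0,0],[0,0.8,0],0],[[0,0,0],[0,0.5,0],0],[[0,0,0],[0,0,0],0],[[0,0,0],[0,0,0],0],[[0,0,0],[0,0,0],0]]'
python3 - <<'E'
from h import *
go(0,-3,10,7)
p=ctrl.get_image('side');save(p,'side10c.png',(330,200,490,350),4)
p=ctrl.get_image('wrist');save(p,'wrist10.png')
E
```

```text
t: 16.35
ee_pos: [537.1, -117.7, 147.6]
orientation: [-2.874, -0.145, 0.022]
ft_force: [-0.1, 6.1, 0.5]
width: 19.2
pos [ 537.1 -117.7  147.6] turn [-0.1418  0.0024  0.0031] shift(tool now) [0.  8.5 8.6] shift(target axes) [0.  7.2 9.7] F [-0.1  6.1  0.5] w 19.2 t 16.35
rel now [0.0, 1.4, 20.3] rot(tool) [15.13 -0.13 -0.19] F(pol) [0.5, 6.1] 0.5
```

View pics/side10c.png

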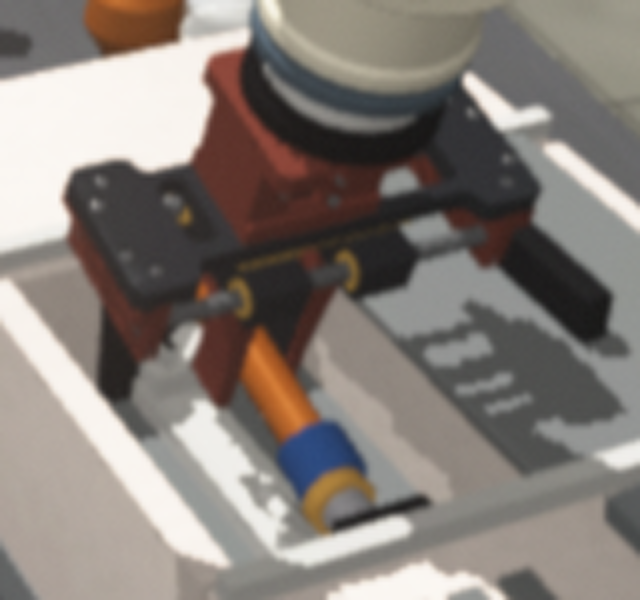

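View pics/wrist10.png

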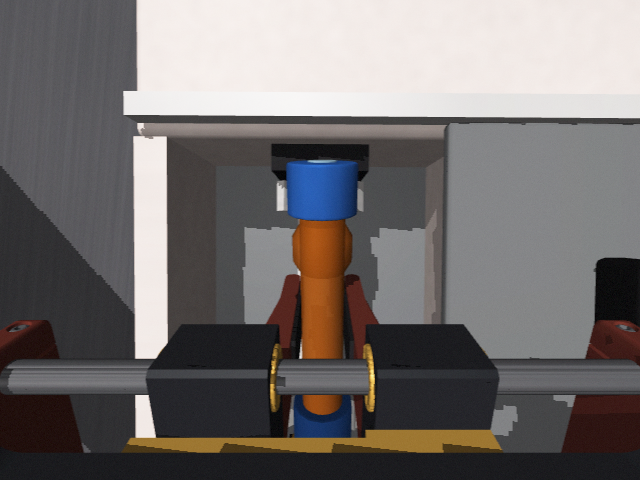

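```bash
python3 -m handwheel '[[[-0.004,0,0],[0,2,-0.7],0],[[-0.005,0,0],[0,3,-1],0],[[-0.006,0,0],[0,3,-1],0],[[-0.006,0,0],[0,3,-1],0],[[-0.006,0,0],[0,2.5,-0.8],0],[[-0.004,0,0],[0,2,-0.5],0],[[-0.004,0,0],[0,1.5,-0.4],0],[[-0.004,0,0],[0,1,-0.2],0],[[-0.004,0,0],[0,1,-0.2],0],[[-0.004,0,0],[0,1,-0.2],0]]'
python3 - <<'E'
from h import *
go(0,-3.5,10,7)
E
```

```text
t: 17.28
ee_pos: [537.4, -127.3, 147.7]
orientation: [-2.9, -0.146, 0.028]
ft_force: [2.0, 9.2, -3.5]
width: 19.4
pos [ 537.4 -127.3  147.7] turn [-0.1162  0.0078  0.0022] shift(tool now) [ 0.7 -0.5 11.1] shift(target axes) [ 0.6 -1.8 10.9] F [ 2.   9.2 -3.5] w 19.4 t 17.2833
rel now [-0.5, -7.9, 20.4] rot(tool) [13.66 -0.44 -0.15] F(pol) [2.9, 8.9] -3.5
```

```bash
python3 -m handwheel '[[[-0.01,0.002,0],[0,0.2,1],0],[[-0.02,0.002,0],[0,0.4,1.7],0],[[-0.022,0.002,0],[0,0.4,1.8],0],[[-0.022,0,0],[0,0.4,1.8],0],[[-0.02,0,0],[0,0.4,1.6],0],[[-0.012,0,0],[0,0.3,1],0],[[-0.006,0,0],[0,0.3,0.5],0],[[0,0,0],[0,0.3,0],0],[[0,0,0],[0,0.3,0],0],[[0,0,0],[0,0.3,0],0]]'
python3 - <<'E'
from h import *
go(0,-3,3,1.5)
p=ctrl.get_image('wrist');save(p,'wrist11.png')
p=ctrl.get_image('side');save(p,'side11c.png',(330,200,490,350),4)
E
```

```text
t: 18.12
ee_pos: [537.5, -121.2, 137.8]
orientation: [-3.004, -0.151, 0.014]
ft_force: [0.8, 5.9, 0.0]
width: 19.4
pos [ 537.5 -121.2  137.8] turn [-0.1084  0.0029  0.0024] shift(tool now) [-0.   4.5  7.3] shift(target axes) [-0.   3.7  7.7] F [0.8 5.9 0. ] w 19.4 t 18.1167
rel now [0.1, -0.7, 10.7] rot(tool) [ 7.71 -0.16 -0.14] F(pol) [1.3, 5.8] 0.0
```

View pics/wrist11.png

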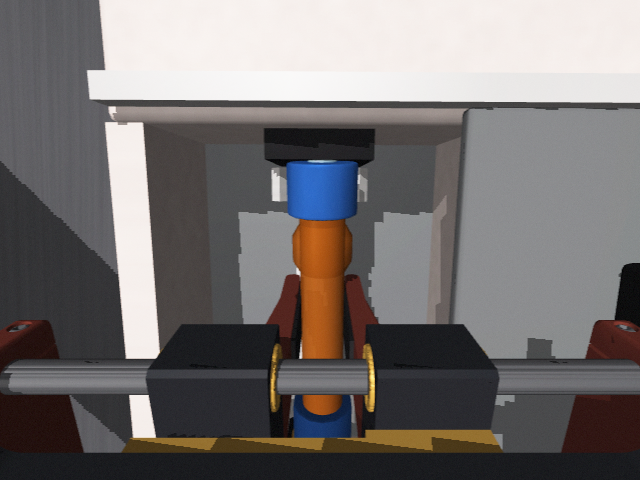

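View pics/side11c.png

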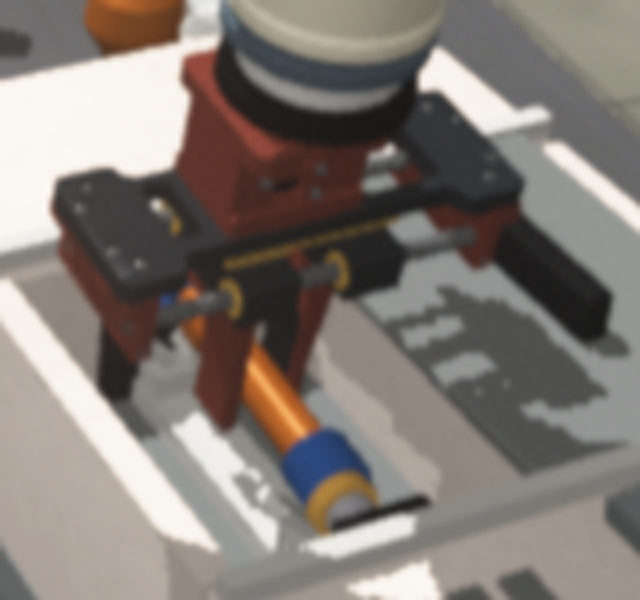

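```bash
python3 -m handwheel '[[[0,0,0],[0,2.5,-0.3],0],[[0,0,0],[0,3,-0.4],0],[[0,0,0],[0,2.5,-0.3],0],[[-0.01,0,0],[0,1.5,0.5],0],[[-0.02,0,0],[0,1,1.2],0],[[-0.02,0,0],[0,1,1.4],0],[[-0.02,0,0],[0,1,1.4],0],[[-0.02,0,0],[0,1,1.2],0],[[-0.01,0,0],[0,1,0.8],0],[[-0.005,0,0],[0,1,0.3],0]]'
python3 - <<'E'
from h import *
go(0,-3,3,1)
E
```

```text
t: 19.05
ee_pos: [538.7, -129.9, 130.4]
orientation: [-3.095, -0.144, 0.009]
ft_force: [-0.9, 10.3, 1.4]
width: 19.2
pos [ 538.7 -129.9  130.4] turn [-0.0255  0.0035 -0.0049] shift(tool now) [-0.4 -5.2  0.6] shift(target axes) [-0.4 -5.2  0.5] F [-0.9 10.3  1.4] w 19.2 t 19.05
rel now [0.5, -8.5, 3.4] rot(tool) [ 2.46 -0.2   0.28] F(pol) [0.1, 10.3] 1.4
```

```bash
python3 -m handwheel '[[[-0.01,0.002,0],[0,0.5,0.5],0],[[-0.01,0.001,0],[0,0.5,0.7],0],[[-0.01,0,-0.002],[0,0.3,0.7],0],[[-0.01,0,-0.002],[0,0.2,0.7],0],[[-0.006,0,0],[0,0.2,0.6],0],[[0,0,0],[0,0.2,0.5],0],[[0,0,0],[0,0.2,0.5],0],[[0,0,0],[0,0.2,0],0],[[0,0,0],[0,0.2,0],0],[[0,0,0],[0,0.2,0],0]]'
python3 - <<'E'
from h import *
go(0,-1,0,0)
p=ctrl.get_image('wrist');save(p,'wrist12.png')
p=ctrl.get_image('side');save(p,'side12c.png',(330,200,490,350),4)
E
```

```text
t: 19.88
ee_pos: [538.7, -129.7, 129.6]
orientation: [-3.134, -0.144, 0.001]
ft_force: [0.7, 5.9, -0.9]
width: 19.3
pos [ 538.7 -129.7  129.6] turn [-0.004   0.0004 -0.0059] shift(tool now) [-0.5 -6.7  2.6] shift(target axes) [-0.5 -6.8  2.6] F [ 0.7  5.9 -0.9] w 19.3 t 19.8833
rel now [0.5, -7.8, 2.6] rot(tool) [ 0.23 -0.02  0.34] F(pol) [1.2, 5.8] -0.9
```

View pics/wrist12.png

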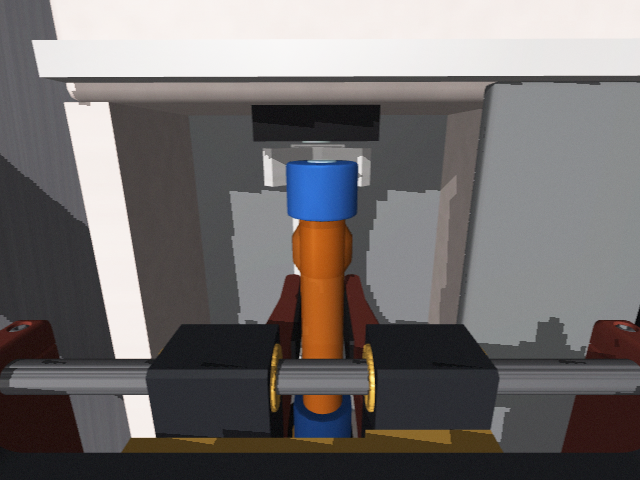

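View pics/side12c.png

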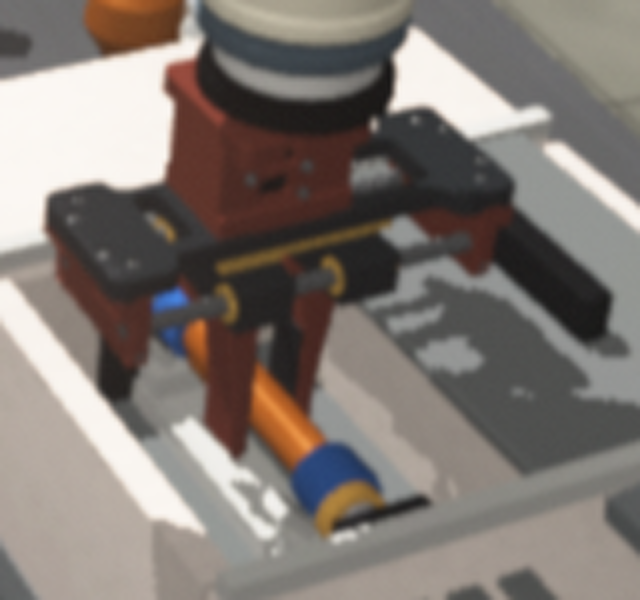

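```bash
python3 -m handwheel '[[[0,0,0],[-0.6,-0.6,0.3],0],[[0,0,0],[-0.8,-0.8,0.6],0],[[0,0,-0.002],[-0.6,-1,0.8],0],[[0,0,-0.002],[-0.3,-1,0.8],0],[[0,0,-0.002],[0,-0.8,0.8],0],[[0,0,0],[0,-0.6,0.8],0],[[0,0,0],[0,-0.3,0.8],0],[[0,0,0],[0,0,0.5],0],[[0,0,0],[0,0,0.3],0],[[0,0,0],[0,0,0],0]]'
python3 - <<'E'
from h import *
go(-1,-1,0,0)
p=ctrl.get_image('wrist');save(p,'wrist13.png')
E
```

```text
t: 20.82
ee_pos: [537.8, -125.7, 129.1]
orientation: [-3.131, -0.15, -0.006]
ft_force: [1.1, 7.7, -0.0]
width: 19.3
pos [ 537.8 -125.7  129.1] turn [-0.0067 -0.0041 -0.0021] shift(tool now) [-1.  -2.7  2.1] shift(target axes) [-1.  -2.7  2.1] F [ 1.1  7.7 -0. ] w 19.3 t 20.8167
rel now [-0.1, -3.8, 2.1] rot(tool) [0.39 0.23 0.12] F(pol) [1.9, 7.5] -0.0
```

View pics/wrist13.png

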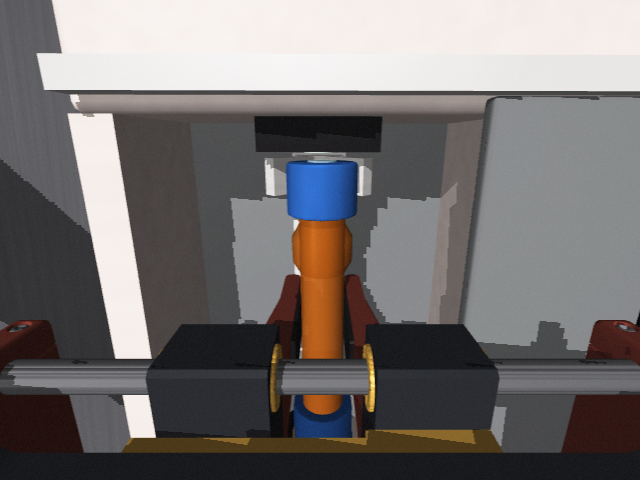

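```bash
python3 -m handwheel '[[[0,0,0],[-1,-0.6,0.3],0],[[0,0,0],[-1,-0.8,0.6],0],[[-0.002,-0.002,0],[-0.6,-0.6,1],0],[[-0.002,-0.001,0],[-0.3,0,1],0],[[0,0,0],[0,0,1],0],[[0,0,0],[0,0,1],0],[[0,0,0],[0,0,1],0],[[0,0,0],[0,0,0.8],0],[[0,0,0],[0,0,0.5],0],[[0,0,0],[0,0,0],0]]'
python3 - <<'E'
from h import *
go(-1,-1,0,0)
p=ctrl.get_image('wrist');save(p,'wrist14.png')
E
```

```text
t: 21.7
ee_pos: [537.7, -123.6, 129.1]
orientation: [-3.131, -0.145, -0.012]
ft_force: [0.2, 6.5, -0.7]
width: 19.2
pos [ 537.7 -123.6  129.1] turn [-0.0066 -0.0077 -0.005 ] shift(tool now) [-1.  -0.6  2.1] shift(target axes) [-1.  -0.6  2.1] F [ 0.2  6.5 -0.7] w 19.2 t 21.7
rel now [-0.1, -1.7, 2.1] rot(tool) [0.38 0.44 0.28] F(pol) [0.8, 6.4] -0.7
```

View pics/wrist14.png

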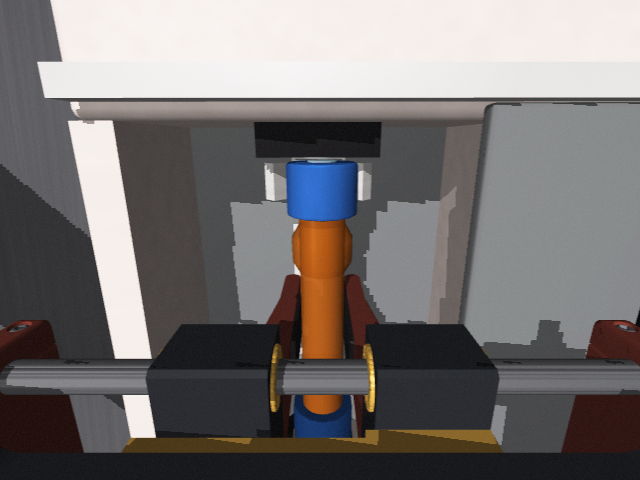

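```bash
python3 -m handwheel '[[[0,-0.004,-0.002],[-2,0,0],0],[[0,-0.004,-0.002],[-3,0,0.5],0],[[0,0,0],[-3,0,1],0],[[0,0,0],[-2,0,1.5],0],[[0,0,0],[-1,0,2],0],[[0,0,0],[0,0,2],0],[[0,0,0],[0,0,2],0],[[0,0,0],[0,0,1],0],[[0,0,0],[0,0,0],0],[[0,0,0],[0,0,0],0]]'
python3 - <<'E'
from h import *
go(-1,-1,0,0)
p=ctrl.get_image('wrist');save(p,'wrist15.png')
E
```

```text
t: 22.58
ee_pos: [536.2, -123.6, 127.9]
orientation: [-3.127, -0.142, -0.031]
ft_force: [0.2, 5.4, -2.8]
width: 19.2
pos [ 536.2 -123.6  127.9] turn [-0.0101 -0.0202 -0.0069] shift(tool now) [ 0.4 -0.5  1. ] shift(target axes) [ 0.5 -0.5  0.9] F [ 0.2  5.4 -2.8] w 19.2 t 22.5833
rel now [-1.7, -1.6, 0.9] rot(tool) [0.58 1.16 0.39] F(pol) [0.7, 5.4] -2.8
```

View pics/wrist15.png

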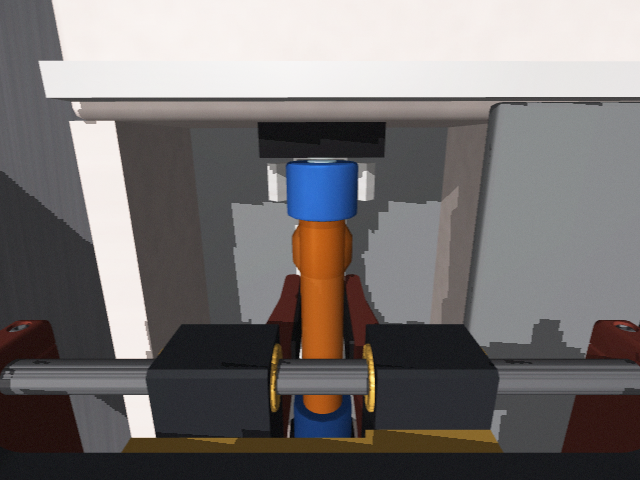

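```bash
python3 -m handwheel '[[[0,-0.006,-0.002],[0,-0.8,0.7],0],[[-0.003,-0.005,-0.002],[0,-0.8,1],0],[[-0.003,-0.003,0],[0,-0.5,1],0],[[0,0,0],[0,0,1],0],[[0,0,0],[0,0,1],0],[[0,0,0],[0,0,0.5],0],[[0,0,0],[0,0,0],0],[[0,0,0],[0,0,0],0],[[0,0,0],[0,0,0],0],[[0,0,0],[0,0,0],0]]'
python3 - <<'E'
from h import *
go(-1,0,0,0)
p=ctrl.get_image('wrist');save(p,'wrist16.png')
E
```

```text
t: 23.47
ee_pos: [535.9, -122.5, 127.4]
orientation: [-3.132, -0.143, -0.006]
ft_force: [-1.4, 4.3, 1.1]
width: 19.4
pos [ 535.9 -122.5  127.4] turn [-0.0062 -0.004  -0.0065] shift(tool now) [ 0.6 -0.3  0.4] shift(target axes) [ 0.6 -0.3  0.4] F [-1.4  4.3  1.1] w 19.4 t 23.4667
rel now [-1.7, -0.4, 0.4] rot(tool) [0.36 0.23 0.37] F(pol) [-0.9, 4.4] 1.1
```

View pics/wrist16.png

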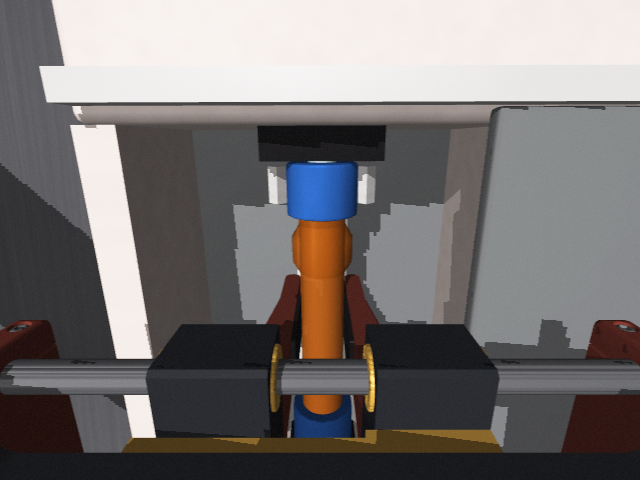

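```bash
python3 -m handwheel '[[[0,0,0],[0,0,0],0.22],[[0,0,0],[0,0,0],0.23],[[0,0,0],[0,0,0],0.24],[[0,0,0],[0,0,0],0.26],[[0,0,0],[0,0,0],0.3],[[0,0,0],[0,0,0],0.35],[[0,0,0],[0,0,0],0.45],[[0,0,0],[0,0,0],0.5],[[0,0,0],[0,0,0],0.5],[[0,0,0],[0,0,0],0.5]]'
python3 - <<'E'
from h import *
go(-1.2,59,70,0)
p=ctrl.get_image('wrist');save(p,'wrist17.png')
E
```

```text
t: 24.35
ee_pos: [537.7, -125.7, 128.2]
orientation: [-3.136, -0.142, -0.011]
ft_force: [0.4, 0.4, -0.4]
width: 43.8
pos [ 537.7 -125.7  128.2] turn [-0.0019 -0.0071 -0.0072] shift(tool now) [ -1.  -62.9 -68.7] shift(target axes) [ -1.  -62.7 -68.8] F [ 0.4  0.4 -0.4] w 43.8 t 24.35
rel now [-0.3, -3.8, 1.2] rot(tool) [0.11 0.41 0.41] F(pol) [0.4, 0.4] -0.4
```

View pics/wrist17.png

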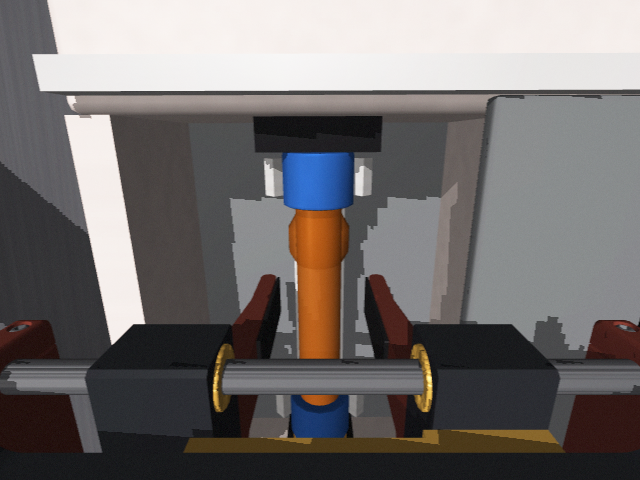

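```bash
python3 -m handwheel '[[[0,0,0],[0,0,-5],0.5],[[0,0,0],[0,0,-10],0.5],[[0,0,0],[0,0,-15],0.5],[[0,0,0],[0,0,-15],0.3],[[0,0,0],[0,-10,-12],0],[[0,0.003,0],[0,-14,-5],0],[[0,0.003,-0.003],[0,-14,0],0],[[0,0,-0.003],[0,-12,0],0],[[0,0,0],[0,-6,0],0],[[0,0,0],[0,0,0],0]]'
python3 - <<'E'
from h import *
go(-1.2,59,45,0)
p=ctrl.get_image('wrist');save(p,'wrist18.png')
p=ctrl.get_image('side');save(p,'side18c.png',(330,200,490,350),4)
E
```

```text
t: 25.23
ee_pos: [531.2, -65.2, 196.4]
orientation: [-3.135, -0.153, -0.023]
ft_force: [-1.1, -0.0, 0.5]
width: 1.7
pos [531.2 -65.2 196.4] turn [-0.002  -0.0145 -0.0005] shift(tool now) [-0.8 -1.9 24.4] shift(target axes) [-0.5 -1.9 24.4] F [-1.1 -0.   0.5] w 1.7 t 25.2333
rel now [-0.9, 57.1, 69.4] rot(tool) [0.12 0.83 0.03] F(pol) [-1.1, 0.1] 0.5
```

View pics/wrist18.png

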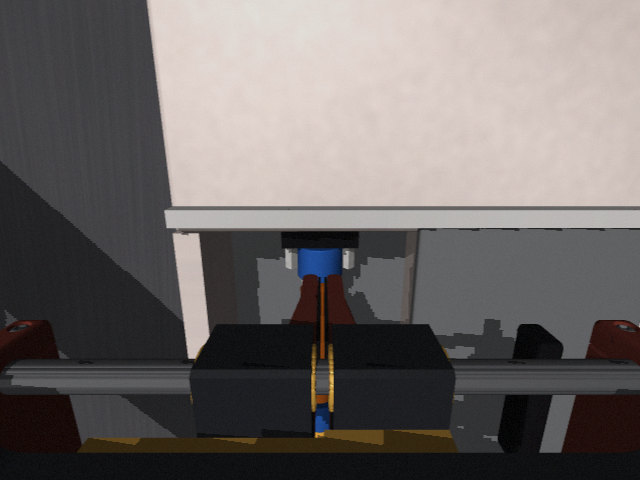

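View pics/side18c.png

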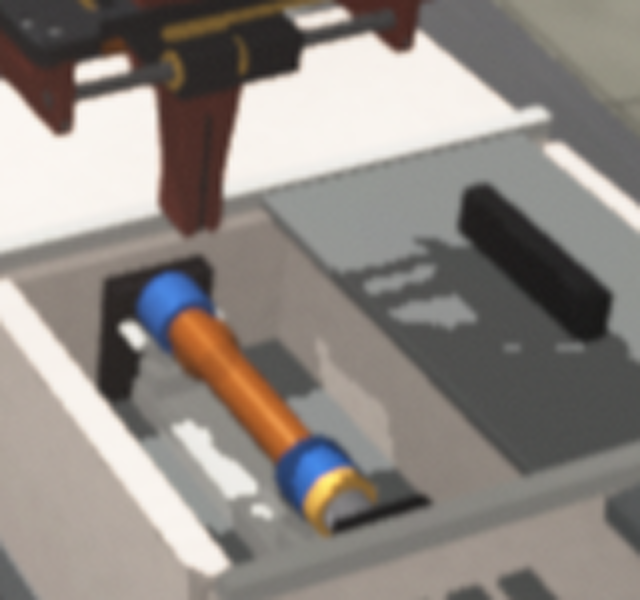

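```bash
python3 -m handwheel '[[[0,-0.005,0],[-0.2,-0.4,3],0],[[0,-0.005,0],[-0.2,-0.4,6],0],[[0,-0.003,0],[0,-0.4,7],0],[[0,0,0],[0,0,6],0],[[0,0,0],[0,0,4],0],[[0,0,0],[0,0,2],0],[[0,0,0],[0,0,1],0],[[0,0,0],[0,0,0],0],[[0,0,0],[0,0,0],0],[[0,0,0],[0,0,0],0]]'
python3 - <<'E'
from h import *
go(-1.2,59,34,0)
E
```

```text
t: 26.17
ee_pos: [530.1, -66.6, 161.5]
orientation: [-3.136, -0.148, 0.008]
ft_force: [0.1, 0.2, -0.1]
width: 0.6
pos [530.1 -66.6 161.5] turn [-0.0027  0.0047 -0.0033] shift(tool now) [ 0.8 -3.2  0.5] shift(target axes) [ 0.8 -3.1  0.5] F [ 0.1  0.2 -0.1] w 0.6 t 26.1667
rel now [-1.9, 55.8, 34.5] rot(tool) [ 0.15 -0.27  0.19] F(pol) [0.1, 0.2] -0.1
```

```bash
python3 -m handwheel '[[[0,0,0],[0.5,-1,-0.5],0],[[0,0,0],[0.3,-1,0],0],[[0,0,0],[0,-0.5,0],0],[[0,0,0],[0,0,1],0],[[0,0,0],[0,0,1],0],[[0,0,0],[0,0,1],0],[[0,0,0],[0,0,1.5],0],[[0,0,0],[0,0,1.5],0],[[0,0,0],[0,0,1.5],0],[[0,0,0],[0,0,1.5],0]]'
python3 - <<'E'
from h import *
go(-1.2,59,34,0)
E
```

```text
t: 27.0
ee_pos: [531.4, -63.9, 161.0]
orientation: [-3.137, -0.149, 0.003]
ft_force: [-7.2, 0.6, 14.8]
width: 0.3
pos [531.4 -63.9 161. ] turn [-0.0014  0.0019 -0.0026] shift(tool now) [-0.8 -0.6 -0. ] shift(target axes) [-0.8 -0.6 -0. ] F [-7.2  0.6 14.8] w 0.3 t 27.0
rel now [-0.4, 58.4, 34.0] rot(tool) [ 0.08 -0.11  0.15] F(pol) [-7.1, 1.2] 14.8
```

```bash
python3 -m handwheel '[[[0,0,0],[0,0,-4],0],[[0,0,0],[0,0,-7],0],[[0,0,0],[-0.5,10,-5],0],[[0,0,0],[-0.5,20,-2],0],[[0,0,0],[0,24,0],0],[[0,0,0],[0,22,0],0],[[0,0,0],[0,16,0],0],[[0,0,0],[0,10,0],0],[[0,0,0],[0,5,0],0],[[0,0,0],[0,0,0],0]]'
python3 - <<'E'
from h import *
go(-1.2,-59,36,0)
p=ctrl.get_image('side');save(p,'side19c.png',(330,200,490,350),4)
E
```

```text
t: 27.83
ee_pos: [542.0, -178.6, 182.9]
orientation: [3.137, 0.154, 0.002]
ft_force: [-0.4, -0.3, 0.3]
width: 1.0
pos [ 542.  -178.6  182.9] turn [ 0.0007 -0.0015  0.0001] shift(tool now) [-0.2  2.3 19.9] shift(target axes) [-0.2  2.3 19.9] F [-0.4 -0.3  0.3] w 1.0 t 27.8333
rel now [-1.1, -56.7, 55.9] rot(tool) [-0.04  0.08 -0.  ] F(pol) [-0.5, -0.3] 0.3
```

View pics/side19c.png

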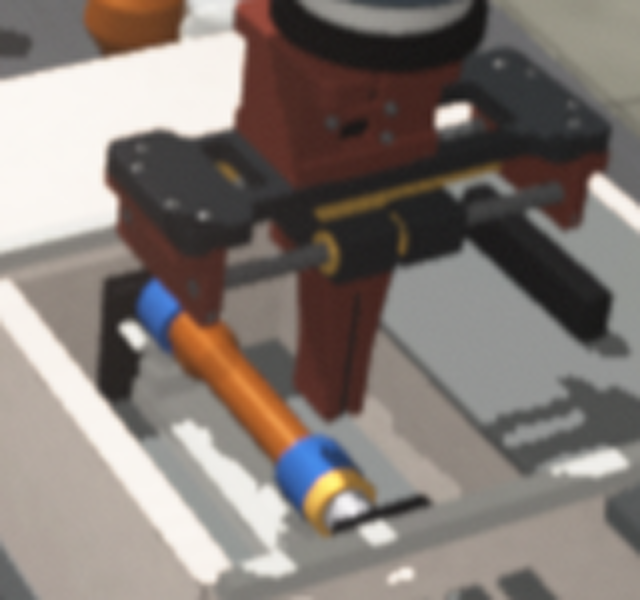

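```bash
python3 -m handwheel '[[[0,0,0],[0,0.8,3],0],[[0,0,0],[0,0.8,4],0],[[0,0,0],[0,0.5,4],0],[[0,0,0],[0,0,3],0],[[0,0,0],[0,0,1.5],0],[[0,0,0],[0,0,0.5],0],[[0,0,0],[0,0,0],0],[[0,0,0],[0,0,0],0],[[0,0,0],[0,0,0],0],[[0,0,0],[0,0,0],0]]'
python3 - <<'E'
from h import *
go(-1.2,-59,34,0)
E
```

```text
t: 28.72
ee_pos: [541.3, -176.2, 164.3]
orientation: [-3.136, -0.161, 0.002]
ft_force: [0.1, 1.0, 0.1]
width: 0.7
pos [ 541.3 -176.2  164.3] turn [-0.0012  0.0011  0.0047] shift(tool now) [0.2 4.7 3.3] shift(target axes) [0.3 4.7 3.3] F [0.1 1.  0.1] w 0.7 t 28.7167
rel now [-1.4, -54.3, 37.3] rot(tool) [ 0.07 -0.06 -0.27] F(pol) [0.2, 1.0] 0.1
```

```bash
python3 -m handwheel '[[[0,0,0],[0,1.2,0],0],[[0,0,0],[0,1.5,0],0],[[0,0,0],[0,1.2,0.5],0],[[0,0,0],[0,0.5,1],0],[[0,0,0],[0,0,1],0],[[0,0,0],[0,0,1.5],0],[[0,0,0],[0,0,1.5],0],[[0,0,0],[0,0,1.5],0],[[0,0,0],[0,0,1.5],0],[[0,0,0],[0,0,1.5],0]]'
python3 - <<'E'
from h import *
go(-1.2,-59,34,0)
E
```

```text
t: 29.55
ee_pos: [542.6, -181.5, 160.9]
orientation: [-3.137, -0.16, -0.002]
ft_force: [-4.5, 1.9, 14.5]
width: 0.5
pos [ 542.6 -181.5  160.9] turn [-0.0004 -0.0011  0.0041] shift(tool now) [-0.4 -0.8 -0.1] shift(target axes) [-0.4 -0.8 -0.1] F [-4.5  1.9 14.5] w 0.5 t 29.55
rel now [-0.8, -59.8, 33.9] rot(tool) [ 0.02  0.06 -0.23] F(pol) [-4.3, 2.4] 14.5
```

```bash
python3 -m handwheel '[[[0,0,0],[0,0,-5],0],[[0,0,0],[0,0,-10],0],[[0,0,0],[0,0,-16],0.2],[[0,0,0],[8,-6,-16],0.5],[[0,0,0],[16,-8,-14],0.5],[[0,0,0],[24,-10,-10],0.5],[[0,0,0],[24,-8,-3],0.5],[[0,0,0],[18,-4,0],0.5],[[0,0,0],[10,0,0],0.5],[[0,0,0],[0,0,0],0.5]]'
python3 - <<'E'
from h import *
delta([662,-128,230],HD)
p=look('wrist',['cover_handle'],'wrist20.png')
p=ctrl.get_image('side');save(p,'side20c.png',(330,200,490,350),4)
E
```

```text
t: 30.38
ee_pos: [641.9, -133.7, 243.8]
orientation: [-3.137, -0.157, -0.006]
ft_force: [0.0, 0.5, -0.3]
width: 43.9
pos [ 641.9 -133.7  243.8] turn [-0.0003 -0.0038  0.002 ] shift(tool now) [20.5 -3.7 13.9] shift(target axes) [20.5 -3.8 13.8] F [ 0.   0.5 -0.3] w 43.9 t 30.3833
wrist cover_handle 0.98 [ 661.9 -124.9  192.9] [353. 255.]
```

View pics/wrist20.png

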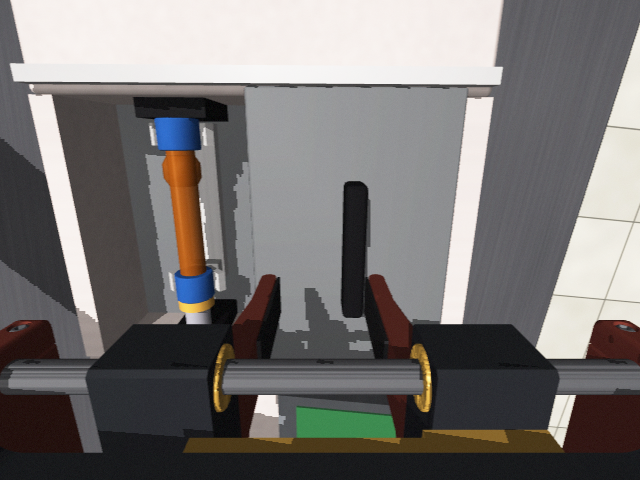

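View pics/side20c.png

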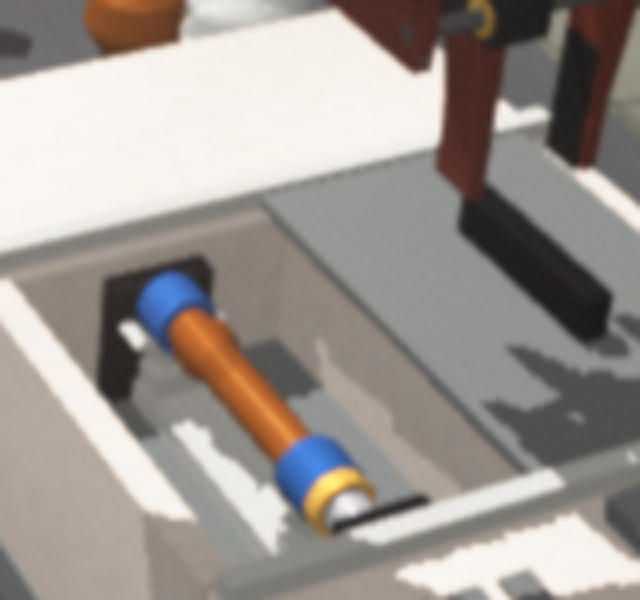

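```bash
python3 - <<'E'
from h import *
p=ctrl.get_image('wrist')
for uv in [(356,185),(353,312),(344,250),(366,250)]: print(uv,ray(uv,p,193).round(1))
h=(ray((356,185),p,193)+ray((353,312),p,193))/2;print(h.round(1))
delta([661.5,-125,215],HD);delta([661.5,-125,180.5],HD)
E
```

```text
(356, 185) [655.1 -81.1 193. ]
(353, 312) [ 663.8 -165.4  193. ]
(344, 250) [ 652.8 -122.5  193. ]
(366, 250) [ 666.6 -121.2  193. ]
[ 659.5 -123.3  193. ]
pos [ 638.9 -134.5  242.9] turn [-0.001  -0.0008  0.0006] shift(tool now) [23.4 -7.2 27.9] shift(target axes) [23.4 -7.2 27.9] F [ 0.6 -0.3  0.4] w 43.8 t 30.5833
pos [ 638.9 -134.5  242.9] turn [-0.001  -0.0008  0.0006] shift(tool now) [23.4 -7.2 62.4] shift(target axes) [23.4 -7.2 62.4] F [ 0.6 -0.3  0.4] w 43.8 t 30.5833
```

```bash
python3 -m handwheel '[[[0,0,0],[3,-1.5,2],0.5],[[0,0,0],[5,-2,4],0.5],[[0,0,0],[5,-2,5],0.5],[[0,0,0],[4,-2,5],0.5],[[0,0,0],[3,-1,3],0.5],[[0,0,0],[1,0,2],0.5],[[0,0,0],[0,0,0],0.5],[[0,0,0],[0,0,0],0.5],[[0,0,0],[0,0,0],0.5],[[0,0,0],[0,0,0],0.5]]'
python3 - <<'E'
from h import *
delta([660,-124,181],HD)
E
```

```text
t: 31.42
ee_pos: [657.9, -123.8, 218.1]
orientation: [-3.136, -0.151, 0.005]
ft_force: [1.3, -0.6, -0.0]
width: 44.5
pos [ 657.9 -123.8  218.1] turn [-0.0021  0.0033 -0.0014] shift(tool now) [ 2.2  0.5 37.1] shift(target axes) [ 2.1  0.4 37.1] F [ 1.3 -0.6 -0. ] w 44.5 t 31.4167
```

```bash
python3 -m handwheel '[[[0,0,0],[0.6,0,4],0.5],[[0,0,0],[0.6,0,7],0.5],[[0,0,0],[0.6,0,8],0.5],[[0,0,0],[0,0,6],0.5],[[0,0,0],[0,0,4],0.5],[[0,0,0],[0,0,2],0.5],[[0,0,0],[0,0,1],0.5],[[0,0,0],[0,0,0],0.5],[[0,0,0],[0,0,0],0.5],[[0,0,0],[0,0,0],0.5]]'
python3 - <<'E'
from h import *
delta([660,-124,181],HD)
E
```

```text
t: 32.25
ee_pos: [659.2, -123.9, 182.3]
orientation: [-3.136, -0.15, 0.006]
ft_force: [-0.7, 1.3, 0.3]
width: 44.1
pos [ 659.2 -123.9  182.3] turn [-0.0022  0.0039 -0.0019] shift(tool now) [0.8 0.2 1.3] shift(target axes) [0.8 0.2 1.3] F [-0.7  1.3  0.3] w 44.1 t 32.25
```

```bash
python3 -m handwheel '[[[0,0,0],[0,0,0],0.3],[[0,0,0],[0,0,0],0.15],[[0,0,0],[0,0,0],0],[[0,0,0],[0,0,0],0],[[0,0,0],[0,0,0],0],[[0,0,0],[0,0,0],0],[[0,0,0],[0,0,0],0],[[0,0,0],[0,0,0],0],[[0,0,0],[0,0,0],0],[[0,0,0],[0,0,0],0]]'
python3 - <<'E'
from h import *
delta([521,-138,181],HD)
E
```

```text
t: 33.08
ee_pos: [660.3, -124.0, 183.6]
orientation: [-3.137, -0.15, 0.001]
ft_force: [0.3, 0.5, -0.2]
width: 13.8
pos [ 660.3 -124.   183.6] turn [-0.0015  0.0008 -0.0022] shift(tool now) [-140.     0.7    2.7] shift(target axes) [-140.     0.4    2.6] F [ 0.3  0.5 -0.2] w 13.8 t 33.0833
```

```bash
python3 -m handwheel '[[[0,0,0],[-4,0,0],0],[[0,0,0],[-8,0,0],0],[[0,0,0],[-12,0,0],0],[[0,0,0],[-14,0,0],0],[[0,0,0],[-14,0,0],0],[[0,0,0],[-14,0,0],0],[[0,0,0],[-14,0,0],0],[[0,0,0],[-12,0,0],0],[[0,0,0],[-8,0,0],0],[[0,0,0],[-4,0,0],0]]'
python3 - <<'E'
from h import *
delta([521,-138,182],HD)
E
```

```text
t: 33.92
ee_pos: [552.6, -134.1, 183.6]
orientation: [-3.138, -0.151, -0.013]
ft_force: [2.5, -0.4, -3.7]
width: 13.9
pos [ 552.6 -134.1  183.6] turn [ 0.0001 -0.0081 -0.0018] shift(tool now) [-31.9   0.8   1.3] shift(target axes) [-31.9   0.8   1.6] F [ 2.5 -0.4 -3.7] w 13.9 t 33.9167
```

```bash
python3 -m handwheel '[[[0,0,0],[-5,0,0],0],[[0,0,0],[-6,0,0],0],[[0,-0.003,0],[-6,0,0],0],[[0,-0.003,0],[-6,0,0],0],[[0,0,0],[-5,0,0],0],[[0,0,0],[-4,0,0],0],[[0,0,0],[-3,0,0],0],[[0,0,0],[-2,0,0],0],[[0,0,0],[-2,0,0],0],[[0,0,0],[-2,0,0],0]]'
python3 - <<'E'
from h import *
delta([521,-138,182],HD)
E
```

```text
t: 34.75
ee_pos: [537.0, -135.8, 183.8]
orientation: [3.135, 0.146, 0.096]
ft_force: [10.7, 2.0, -7.6]
width: 14.5
pos [ 537.  -135.8  183.8] turn [ 0.0051 -0.0611 -0.0049] shift(tool now) [-16.2   0.7   0.8] shift(target axes) [-16.1   0.7   1.8] F [10.7  2.  -7.6] w 14.5 t 34.75
```

```bash
python3 - <<'E'
from h import *
p=look('side',['cover_handle','polarimeter'],'side21.png');save(p,'side21c.png',(290,200,490,350),4)
p=look('scene',['cover_handle','polarimeter'],'scene21.png');save(p,'scene21c.png',(40,160,330,360),2.7)
E
```

```text
side cover_handle 0.81 [ 539.1 -138.2  194.6] [401. 276.]
scene cover_handle 0.9 [ 535.9 -138.9  190.1] [192. 212.]
```

View pics/side21c.png

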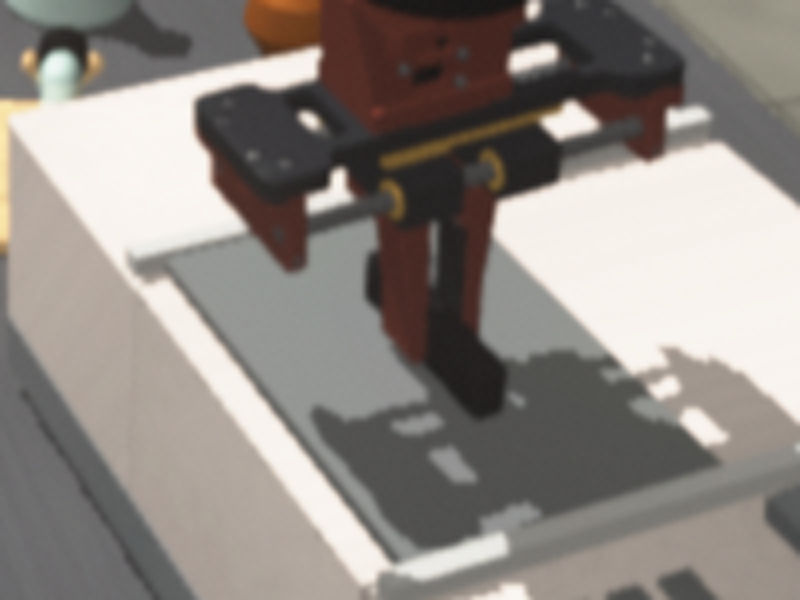

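View pics/scene21c.png

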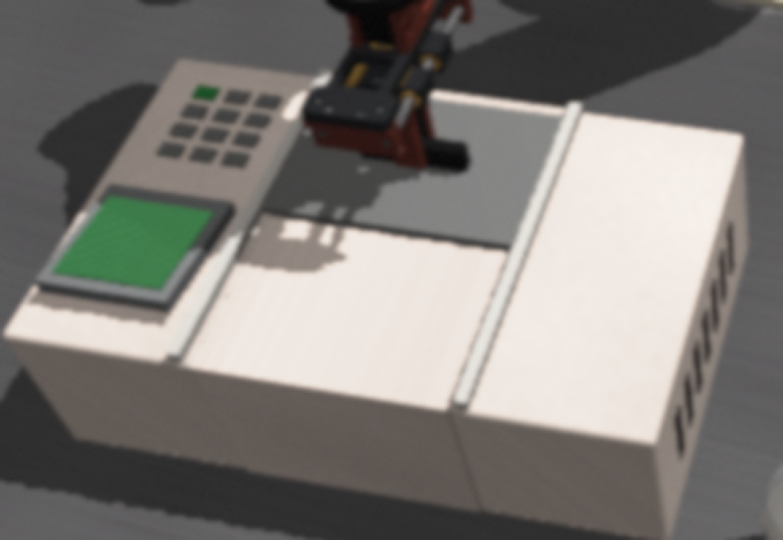

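```bash
python3 - <<'E'
from h import *
p=ctrl.get_image('side')
a=np.radians(HD);ex=np.array([np.cos(a),np.sin(a),0]);ey=np.array([-np.sin(a),np.cos(a),0])
def r(c,z):
    q=ray((290+c[0]/4,200+c[1]/4),p,z);d=q-CR;print(c,'x',round(d@ex,1),'y',round(d@ey,1))
print('cover front edge z169');r((165,262),169);r((280,405),169);r((400,555),169)
print('gap bottom z160');r((165,262),160);r((280,405),160)
print('box outer edge z160');r((137,275),160);r((250,428),160);r((365,590),160)
print('cover rear');r((490,230),169);r((720,465),169)
print('handle',(ctrl.get_obs()['ee_pos']-CR)@ex)
save(p,'side22c.png',(310,240,410,340),6)
E
```

```text
cover front edge z169
(165, 262) x -73.8 y 83.7
(280, 405) x -73.3 y -20.4
(400, 555) x -73.0 y -113.0
gap bottom z160
(165, 262) x -68.2 y 95.1
(280, 405) x -67.6 y -10.7
box outer edge z160
(137, 275) x -83.3 y 91.0
(250, 428) x -85.1 y -18.8
(365, 590) x -88.2 y -115.8
cover rear
(490, 230) x 66.7 y 50.8
(720, 465) x 64.0 y -117.4
handle -1.8074927720005272
```

View pics/side22c.png

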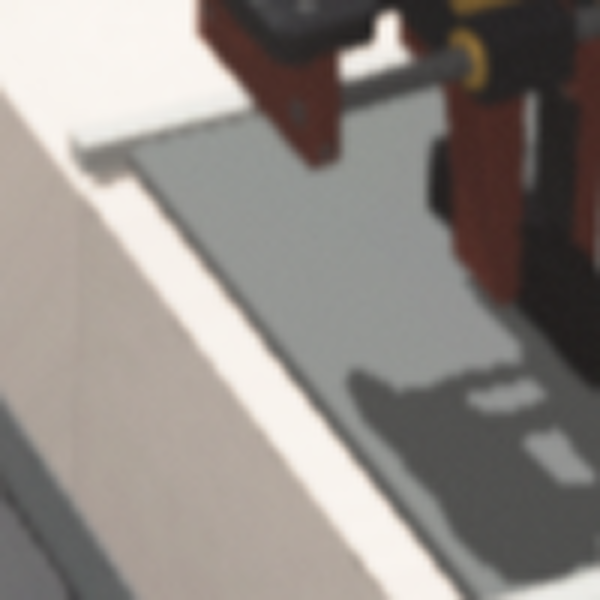

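```bash
python3 -m handwheel '[[[0,-0.01,0],[1,0,0],0],[[0,-0.02,0],[1,0,0],0],[[0,-0.02,0],[0,0,0],0],[[0,-0.01,0],[0,0,0],0],[[0,0,0],[-2,0,0],0],[[0,0,0],[-3,0,0],0],[[0,0,0],[-3,0,0],0],[[0,0,0],[-3,0,0],0],[[0,0,0],[-3,0,0],0],[[0,0,0],[-3,0,0],0]]'
python3 - <<'E'
from h import *
delta([521,-138,182],HD)
E
```

```text
t: 35.93
ee_pos: [537.0, -135.7, 184.1]
orientation: [3.132, 0.145, 0.051]
ft_force: [15.0, 2.4, -10.8]
width: 14.0
pos [ 537.  -135.7  184.1] turn [ 0.0077 -0.0323 -0.0055] shift(tool now) [-16.2   0.8   1.6] shift(target axes) [-16.1   0.7   2.1] F [ 15.    2.4 -10.8] w 14.0 t 35.9333
```

```bash
python3 -m handwheel '[[[0,0,0],[0,0,0],0],[[0,0,0],[0,0,0],0],[[0,0,0],[0,0,0],0.22],[[0,0,0],[0,0,0],0.3],[[0,0,0],[0,0,0],0.4],[[0,0,0],[0,0,0],0.5],[[0,0,0],[0,0,0],0.5],[[0,0,0],[0,0,-4],0.5],[[0,0,0],[0,0,-8],0.5],[[0,0,0],[0,0,-12],0.5]]' && python3 -m handwheel '[[[0,0,0],[0,0,-15],0.5],[[0,0,0],[0,0,-20],0.5],[[0,0,0],[0,0,-20],0.5],[[0,0,0],[0,0,-20],0.5],[[0,0,0],[0,0,-20],0.5],[[0,0,0],[0,0,-15],0.5],[[0,0,0],[0,0,-8],0.5],[[0,0,0],[0,0,0],0.5],[[0,0,0],[0,0,0],0.5],[[0,0,0],[0,0,0],0.5]]'
python3 - <<'E'
from h import *
p=look('wrist',['cover_handle'],'wrist23.png')
p=look('side',['cover_handle'],'side23.png')
print(ctrl.get_obs()['ft_force'],ctrl.get_obs()['t'])
E
```

```text
t: 36.77
ee_pos: [532.6, -135.2, 207.2]
orientation: [3.133, 0.146, 0.041]
ft_force: [0.0, -0.2, -0.4]
width: 44.1
t: 37.6
ee_pos: [529.1, -134.9, 338.5]
orientation: [3.131, 0.145, 0.05]
ft_force: [-0.1, 0.3, -0.1]
width: 43.8
wrist cover_handle 0.79 [ 535.6 -134.8  194.4] [323. 227.]
side cover_handle 0.95 [ 539.6 -137.2  193.9] [401. 276.]
[-0.95361976 -0.57350514 -0.17164519] 37.8
```

View pics/wrist23.png

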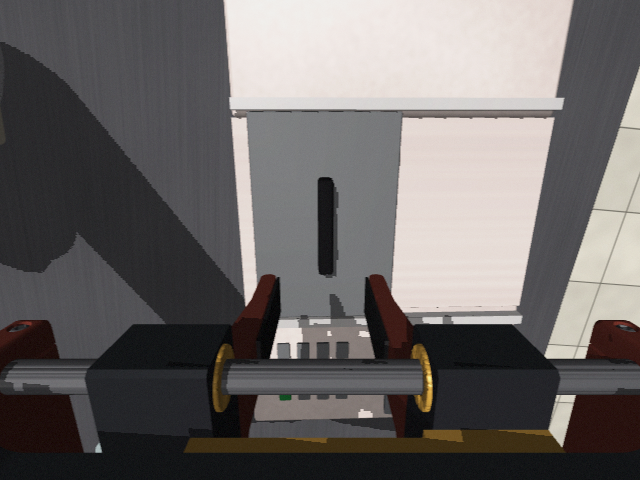

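View pics/side23.png

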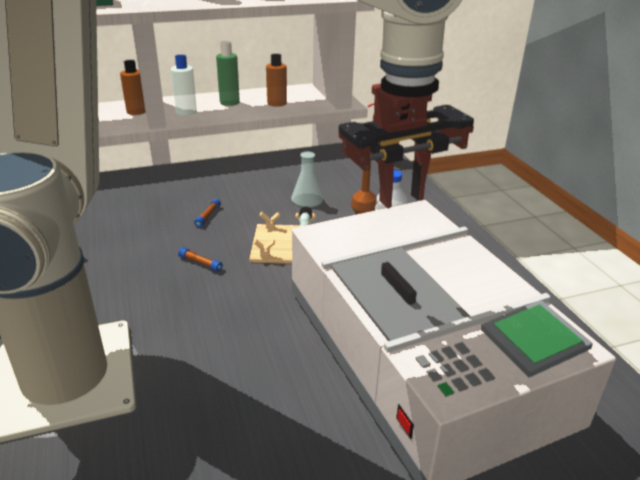

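```bash
python3 - <<'E'
from h import *
print(ctrl.close_job())
E
```

```text
the job is handed in; nothing more can be done
None
```

The blue-capped amber tube is loaded in the polarimeter and the cover is shut. The job was handed in at about 38 s of the 67 s allowed.

**Loading:** I gripped the tube by its plain glass and tilted it about 14°. The plain end went in first and pushed the bush back, and the bulb end was then lowered behind the plate. During lowering the tube caught on one saddle flank, about 1.6 mm off centre, so I moved it over before releasing it. I then pressed each cap down with about 15 N.

**Cover:** I pulled it by the handle until it stopped. It had started about 15 mm along its travel, so it moved about 124 mm rather than 140. A second pull at about 15 N did not move it further.

**Last checks:**
- **Caps:** both stopped at the bedded height, within about 0.2 mm of nominal.
- **Tube position:** pictures taken before closing show the bulb end against the plate, the plain end against the bush and both caps in their saddles.
- **Cover position:** pictures put its front edge about 14 mm from the box front, where 15 mm is fully shut.
- **Other things:** I never touched the spare tube or the glassware. The last side picture shows the spare in the rest and the flask, bottle and volumetric flask still standing.
- **Robot:** it is clear of everything.

No check failed. The only disagreement was up to 2 mm between camera estimates of the cradle's x position; centring by eye over the saddles settled it.

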